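# Unload specimen chucks from a dry-storage block by pushing them up from below

### The job

The specimen chucks in the dry-storage block are wanted for trimming: open the front door wide by its handle, use the red-handled push-up tool through the hole under each chuck to push every chuck up out of its well, and stand them all upright in the blue tray. Then stand the push-up tool back upright on its green mat and shut the door fully, leaving the petri dish, the loupe and the grid box where they are.

Things in the scene. Friction and masses are not known exactly. Their poses are not given: they have to be found in the camera images.
- dry_block: Dry-storage block, fixed: grey-blue cabinet 105 mm deep (x), 182 wide (y), side walls 84 mm high, with an aluminium well block on top whose deck is at z = 103 mm. Origin: centre of the underside; x from the front (door side) to the back, y left, z up. Front plane at x = -52 mm, the shut door before it. Wells at x = -16 mm, y = -46, -18, 10, 38, 66 mm; their floors are at z = 67 mm
- well_1 (a point): centre of the mouth of well 1 (right-most, nearest the hinge), on its vertical axis at deck height. Bore 22 mm wide, 36 mm deep; a sprung brass pad in it presses the chuck's barrel against two rubber ribs: about 2 to 5 N pushes it up, and it stays at the height where it is left. In the 5 mm thick well floor a 14 mm access hole, on the axis, opens into the chamber below
- well_2 (a point): the same for well 2
- well_3 (a point): the same for well 3
- well_4 (a point): the same for well 4
- well_5 (a point): the same for well 5 (left-most)
- chamber (a point): middle of the chamber's front opening, in the front plane, 33 mm above the work surface. The chamber behind the door is clear from z = 4 mm (floor) to 62 mm (underside of the well block), 83 mm to either side of this point, and 64 mm back from the front plane, where a desiccant cassette stands
- door (a joint): angle of the grey-blue front door, rad: 0 shut, grows as it opens towards the robot and to the right, to at most 1.9; it stays where it is left. The door is 178 mm wide, 12 mm thick, z = 3 to 79 mm, hung at its right edge
- door_handle (a point): grip point on the door's vertical round bar (11 mm thick, 57 mm long, its axis 35 mm off the door's outer face, 150 mm from the hinge along the door), on its axis 65 mm above the work surface; its top is 80 mm up, its upper post (8 mm) 49 mm up. Turns with the door: its x points from the outer face into the door
- door_hinge (a point): point on the door's vertical hinge axis, at the outer face of the door's right edge
- pusher: push-up tool, about 220 g, stands by itself: steel foot 44 x 44 x 8 mm, upright red handle above it (26 mm along x, 14 along y, 44 to 102 mm above the underside; grasp across y; stem below it 18 x 10 mm); a 12 mm wide, 6 mm thick arm runs forward to x = 78 mm, and at x = 72 mm a 6 mm pin stands up from it. Origin: centre of the foot's underside; x along the arm, z up
- pusher_tip (a point): top end of the pusher's pin, 43 mm above the tool's underside (37 mm above the arm)
- mat: thin green rubber mat, fixed, 120 (x) x 100 (y) x 3 mm, the tool's place; origin at the centre of its underside
- tray: blue open tray, loose, 110 (x) x 120 (y) x 18 mm, walls and floor 4 mm thick; origin at the centre of its underside
- petri_dish: covered petri dish, 61 mm wide, 14 mm high, a bystander; origin at the centre of its underside
- loupe: black loupe, 40 mm wide, 34 mm high, a bystander; origin at the centre of its underside
- grid_box: small white box 26 x 78 x 12 mm, a bystander; origin at the centre of its underside
- chuck_a: specimen chuck, 45 g (may be absent): grey metal barrel 19 mm wide and 25 mm high with a tan resin stub on top (31 mm in all); grasp the barrel. Origin: centre of its underside (within 1 mm of the barrel's axis); z up its axis. At the start it is in one of the wells, its underside on the well floor, 36 mm below the deck
- chuck_b: specimen chuck, 45 g (may be absent): grey metal barrel 19 mm wide and 25 mm high with a tan resin stub on top (33 mm in all); grasp the barrel. Origin: centre of its underside (within 1 mm of the barrel's axis); z up its axis. At the start it is in one of the wells, its underside on the well floor, 36 mm below the deck
- chuck_c: specimen chuck, 45 g (may be absent): grey metal barrel 19 mm wide and 25 mm high with a tan resin stub on top (35 mm in all); grasp the barrel. Origin: centre of its underside (within 1 mm of the barrel's axis); z up its axis. At the start it is in one of the wells, its underside on the well floor, 36 mm below the deck
- chuck_d: specimen chuck, 45 g (may be absent): grey metal barrel 19 mm wide and 25 mm high with a tan resin stub on top (31 mm in all); grasp the barrel. Origin: centre of its underside (within 1 mm of the barrel's axis); z up its axis. At the start it is in one of the wells, its underside on the well floor, 36 mm below the deck
- chuck_e: specimen chuck, 45 g (may be absent): grey metal barrel 19 mm wide and 25 mm high with a tan resin stub on top (33 mm in all); grasp the barrel. Origin: centre of its underside (within 1 mm of the barrel's axis); z up its axis. At the start it is in one of the wells, its underside on the well floor, 36 mm below the deck

How it is judged:
By the outcome, as a careful person would: the job done as asked, in the order asked, and still so for the second after the job is handed in, with the robot touching nothing.
Of chuck_a, chuck_b, chuck_c, chuck_d, chuck_e only 3 to 5 are there at a start; the rules pass over those that are not, and their reading is None.
At some moment in a run one of pusher, tray may be knocked a few centimetres aside while the robot is not near it.
It also fails if it takes over 210 s, if anything falls off the work surface, if the arm or the gripper's body presses on something with over 40 N, if the wrist force passes 120 N, or if a joint passes its speed limit or range.

### The arm

A 6-joint arm with a two-finger parallel gripper is mounted at the origin on a cart in front of the work surface, level with it; the furniture and walls round the work are solid. World frame = base frame: x ahead of the robot, y to its left, z up, the work surface at z = 0. Lengths are in m, angles in rad, forces in N, time in s.
With the tool pointing down it reaches from about 0.35 to 0.85 m from the base axis. Payload 8.1 kg.
Tool frame: the origin (TCP) lies at the very end of the fingers, on their centre line; the grasp point (between the pads) lies 19 mm behind it; z points along the fingers, y is the line along which they close (so a half turn about z gives the same grasp; the last joint's range is limited). The gripper opens to 93 mm and grips with 3 to 60 N. Pads are 15 mm wide; open, the fingers measure 128 mm over their backs; the gripper's body (75 mm by 188 mm) begins 65 mm behind the grasp point.
Start: joints at [1.214, 0.13, 1.488, -0, 1.523, -0.085], TCP at [0.161, 0.578, 0.219] pointing down, gripper open.
Joint ranges: [-2.96, 2.96], [-0.89, 2.26], [0.02, 2.5], [-1.34, 4.48], [0, 2.73], [-2.66, 2.66]. Speed limits (rad/s): [2.39, 2.39, 2.79, 3.14, 3.14, 3.14].

### API

Orientations are given as a 3x3 rotation matrix whose columns are the frame's x, y, z axes.
In Python, from rig import * gives the robot as it stands. The module is installed in compiled form; this text tells all that it offers.
- The arm moves only by the tool step_arm, never from a script. Its argument "series" is a list of rows, each a list of 5 numbers: the shift along the tool's x, y, z in m, then the turn about the tool's z in rad, then the opening, from 0 (shut) to 1 (fully open). A call has 1 to 12 rows; each row is the pose to reach, as a shift and turn from the pose commanded when the call began, along the tool's axes at that moment; what a row does not reach only later rows make up. A row lasts 1/8 s, in which the tool goes at most 62.5 mm and 10.7 degrees, less where a joint would pass 70% of its speed; a pose out of reach is approached as far as the arm can. A call with a gripper value outside its range is refused whole. The fingers move at their own pace and stop on an object; the grip force is fixed at half the most. Time passes only in rows, so rows that repeat a pose let the fingers close. It gives the time, the measured TCP pose, the force, the opening and the grip force at its end, in the units of the state.
- state(): the state, without advancing time (a new reading comes with each control period).
- get_image(name): name is "scene" or "side" or "wrist"; returns a dict with "color" (384x512x3 uint8, blue, green, red), "K" (3x3 intrinsics, pixels), "dist_coeffs" ([k1, k2, p1, p2, k3] as OpenCV has them; the pictures are not rectified), "origin" and "attitude" of the camera in the world. Camera axes: x right, y down, z forward; pixel columns grow to the right and rows downward; lengths in m; the calibration is good to about 2 mm. A picture is of the moment at which its call begins. There is no depth.
- job_done(): hands the job in; it is judged then, once.
The state is a dict: "time": time; "qpos": joint angles; "qd": joint speeds; "joint_efforts": joint torques, N m; "tool_pos": TCP position; "ee_rot": TCP orientation; "force": force on the tool from outside, world axes, zero at the start; "moment": the same for the moment, N m; "gripper_width": finger opening in m; "gripper_force": force on a finger pad.
Only numpy, scipy, OpenCV 4.12 (cv2) and the standard library are available. Lean on these libraries where they do the work, as an engineer would, in place of code of your own. Each camera call takes 0.05 s, during which the arm holds its last target. There are 200 camera calls.

## Working session

There is one attempt and no reset: what is moved stays moved. The work goes in short steps, Python scripts to look and compute and a tool call to move; the robot and the scene stay as the last step left them, time stands still between calls to the robot, and variables do not carry over. Pictures are saved under pics/ and viewed, at most 14 in all, crops included, and the job is handed in when it is done.

Besides the shell and the picture viewer there is one more tool, called after "Emit:" as name(argument=value, ...) on one line, values as JSON. step_arm: Moves the arm, as the interface text tells. Its arguments: {"type":"object","properties":{"series":{"type":"array","items":{"type":"array","items":{"type":"number"}}}},"required":["series"]}

```bash
mkdir -p pics && cat > h.py <<'E'
from rig import *
import numpy as np, cv2
def snap(n,f):
    d=get_image(n); cv2.imwrite(f'pics/{f}.png',d['color']); np.save(f'pics/{f}.npy',{k:d[k] for k in ('K','dist_coeffs','origin','attitude')},allow_pickle=True); return d
def cam(f): return np.load(f'pics/{f}.npy',allow_pickle=True).item()
def ray(f,u,v):
    c=cam(f); p=cv2.undistortPoints(np.array([[[u,v]]],float),np.array(c['K']),np.array(c['dist_coeffs']))[0,0]
    return np.array(c['origin']),np.array(c['attitude'])@np.array([p[0],p[1],1])
def atz(f,u,v,z):
    o,d=ray(f,u,v); return o+d*(z-o[2])/d[2]
def proj(f,P):
    c=cam(f); R=np.array(c['attitude']); q=R.T@(np.array(P,float).reshape(-1,3)-np.array(c['origin'])).T
    return cv2.projectPoints(q.T.copy(),np.zeros(3),np.zeros(3),np.array(c['K']),np.array(c['dist_coeffs']))[0][:,0]
E
python3 - <<'E'
from h import *
for n in ('scene','side'):
    d=snap(n,n+'0'); print(n,d['origin'],np.round(d['attitude'],3).tolist(),d['K'][0])
s=state();print(s['tool_pos'],s['ee_rot'],s['gripper_width'],s['time'],s['force'])
a=cv2.imread('pics/scene0.png');b=cv2.imread('pics/side0.png')
cv2.imwrite('pics/scene0b.png',cv2.resize(a,(800,600)));cv2.imwrite('pics/side0b.png',cv2.resize(b,(800,600)))
E
```

```text
scene [0.19582719 0.39400138 0.7195459 ] [[-0.854, -0.346, 0.389], [-0.52, 0.564, -0.641], [0.002, -0.75, -0.662]] [368.80777108   0.         254.24002751]
side [ 0.59190408 -1.13292429  0.59013726] [[1.0, -0.012, 0.004], [-0.009, -0.486, 0.874], [-0.008, -0.874, -0.486]] [388.89408663   0.         255.32438813]
[0.16087287 0.57751313 0.21769381] [[-9.63300088e-01  2.68426211e-01 -5.56243397e-04]
 [ 2.68426760e-01  9.63298857e-01 -1.54510272e-03]
 [ 1.21082560e-04 -1.63770820e-03 -9.99998652e-01]] 0.09303989051805138 0.1 [-0.13846832 -1.09882754  0.50251647]
```

View pics/scene0b.png

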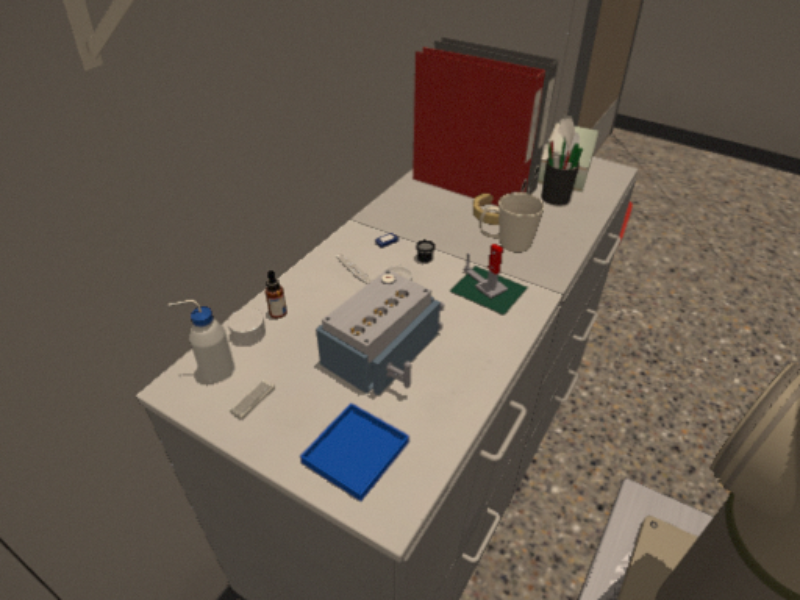

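View pics/side0b.png

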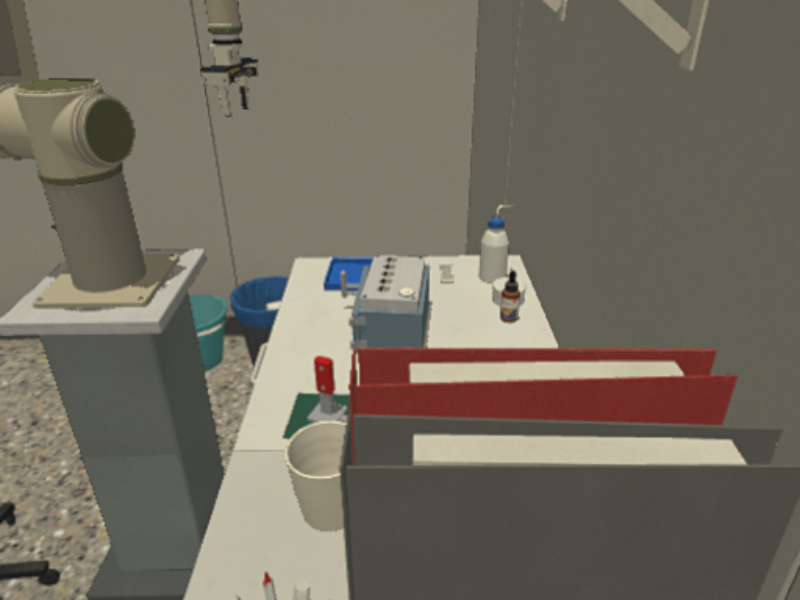

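The scene view shows the block at about (380,330), the mat with the tool at (490,285), the tray at (355,450), the handle at (400,372). I'll enlarge it.

```bash
python3 - <<'E'
import cv2
a=cv2.imread('pics/scene0.png')
cv2.imwrite('pics/c1.png',cv2.resize(a[145:265,190:350],(800,600),interpolation=cv2.INTER_CUBIC))
E
```

```text
(no output)
```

View pics/c1.png

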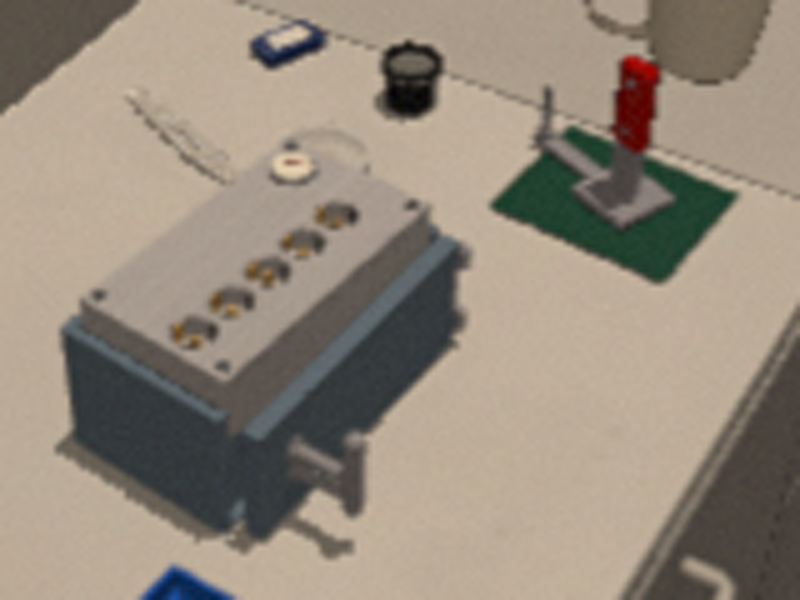

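```bash
python3 - <<'E'
from h import *
f='scene0'
c=lambda x,y,z: atz(f,190+x/5,145+y/5,z)
W=[c(*p,.103)[:2] for p in ((337,215),(302,243),(268,271),(232,302),(195,332))]
print('wells',np.round(W,4).tolist())
x=np.array([-.046,-.018,.01,.038,.066]);W=np.array(W)
g=np.polyfit(x,W,1);print('slope',g[0],np.linalg.norm(g[0]),'yaw',np.arctan2(-g[0][0],g[0][1]),'at y=0',g[1])
print('mat',np.round([c(*p,.003)[:2] for p in ((572,127),(490,205),(660,283),(737,193))],4).tolist())
print('tip',c(548,90,.046),'pinbase',c(545,138,.010),'htop',c(638,62,.105))
print('foot',np.round([c(*p,.011)[:2] for p in ((572,190),(622,228),(675,198),(630,160))],4).tolist())
print('bar top',c(355,437,.08),'bot',c(352,510,.023))
t=[atz(f,u*.64,v*.64,.018)[:2] for u,v in((352,406),(408,440),(360,494),(302,457))]
print('tray',np.round(t,4).tolist(),np.mean(t,0))
print('block corners',c(80,303,.103),c(228,380,.103),c(430,205,.103), 'cab',c(450,240,.084),c(245,437,.079))
print('loupe',c(410,105,0),'petri',c(325,150,.014),'grid',atz(f,253*.64,400*.64,.0))
E
```

```text
wells [[0.5687, -0.2357], [0.5725, -0.2074], [0.5757, -0.1803], [0.5785, -0.1518], [0.582, -0.1247]]
slope [0.11695337 0.99149957] 0.9983734232956308 yaw -0.11741350742446008 at y=0 [ 0.57430582 -0.18987777]
mat [[0.5459, -0.4913], [0.5547, -0.3944], [0.4379, -0.3833], [0.4304, -0.4843]]
tip [ 0.55376656 -0.46447293  0.046     ] pinbase [ 0.55206929 -0.46341566  0.01      ] htop [ 0.49020843 -0.441082    0.105     ]
foot [[0.5148, -0.4244], [0.4741, -0.4077], [0.4582, -0.4502], [0.4967, -0.4699]]
bar top [ 0.49154544 -0.12416013  0.08      ] bot [ 0.49410852 -0.1271725   0.023     ]
tray [[0.5477, -0.0517], [0.4419, -0.0424], [0.4522, 0.0677], [0.5559, 0.0623]] [0.49942203 0.00896265]
block corners [ 0.64190688 -0.11210091  0.103     ] [ 0.55039348 -0.10578477  0.103     ] [ 0.53141082 -0.26800571  0.103     ] cab [ 0.51887169 -0.2686684   0.084     ] [ 0.53639011 -0.097801    0.079     ]
loupe [ 0.6476422  -0.46099858  0.        ] petri [ 0.66097222 -0.37623242  0.014     ] grid [0.69892927 0.0105665  0.        ]
```

```bash
cat >> h.py <<'E'
YB=-0.117; OB=np.array([.5902,-.1917])
def Rz(a): return np.array([[np.cos(a),-np.sin(a)],[np.sin(a),np.cos(a)]])
def blk(x,y): return OB+Rz(YB)@np.array([x,y])
def rel(p,yaw,s=None):
    "shift/turn in tool axes (nominal z down) to bring TCP to p with tool x at world yaw"
    s=s or state(); R=np.array(s['ee_rot']); y0=np.arctan2(R[1,0],R[0,0])
    N=np.array([[np.cos(y0),np.sin(y0),0],[np.sin(y0),-np.cos(y0),0],[0,0,-1]])
    d=N.T@(np.array(p)-np.array(s['tool_pos'])); t=-(yaw-y0); t=(t+np.pi)%(2*np.pi)-np.pi
    return np.round([*d,t],4).tolist()
def st():
    s=state();R=np.array(s['ee_rot']);print('t',round(s['time'],2),'p',np.round(s['tool_pos'],4),'yaw',round(np.arctan2(R[1,0],R[0,0]),3),'q',np.round(s['qpos'],2),'w',round(s['gripper_width'],4),'F',np.round(s['force'],1));return s
E
```

Emit:
step_arm(series=[[-0.51,-0.585,0.05,2.1,1],[-0.51,-0.585,0.05,2.1,1],[-0.51,-0.585,0.05,2.1,1],[-0.51,-0.585,0.05,2.1,1],[-0.51,-0.585,0.05,2.1,1],[-0.51,-0.585,0.05,2.1,1],[-0.51,-0.585,0.05,2.1,1],[-0.51,-0.585,0.05,2.1,1],[-0.51,-0.585,0.05,2.1,1],[-0.51,-0.585,0.05,2.1,1],[-0.51,-0.585,0.05,2.1,1],[-0.51,-0.585,0.05,2.1,1]])

```text
time: 1.6
tool_pos: [0.4838, -0.0996, 0.1701]
ee_rot: [[0.721, 0.693, 0.0], [0.693, -0.721, 0.0], [0.0, -0.0, -1.0]]
force: [1.0, 0.7, 1.4]
gripper_width: 0.0931
gripper_force: 0.0
```

```bash
python3 -c "
from h import *
print(rel([.495,-.123,.17],YB),rel([.495,-.123,.055],YB)); print(blk(-.099,.061))"
```

```text
[-0.0081, 0.0246, 0.0001, 0.8828] [-0.0081, 0.0246, 0.1151, 0.8828]
[ 0.49899756 -0.11956045]
```

Emit:
step_arm(series=[[-0.008,0.025,0,0.88,1],[-0.008,0.025,0,0.88,1],[-0.008,0.025,0,0.88,1],[-0.008,0.025,0,0.88,1],[-0.008,0.025,0,0.88,1],[-0.008,0.025,0,0.88,1],[-0.008,0.025,0,0.88,1]])

```text
time: 2.48
tool_pos: [0.4949, -0.1209, 0.1702]
ee_rot: [[0.994, -0.107, -0.0], [-0.107, -0.994, 0.0], [-0.0, -0.0, -1.0]]
force: [-0.2, 0.0, -0.1]
gripper_width: 0.0928
gripper_force: 0.0
```

```bash
python3 -c "
from h import *
d=snap('wrist','w1');st();print(d['origin'],d['attitude'])"
```

```text
t 2.52 p [ 0.4949 -0.121   0.1703] yaw -0.108 q [-0.34 -0.09  1.8  -0.    1.43  1.34] w 0.0932 F [-0.2  0.4  0. ]
[ 0.57717575 -0.13000663  0.33635302] [[-1.07264760e-01 -9.48325355e-01 -2.98618974e-01]
 [-9.94230404e-01  1.02186076e-01  3.26176145e-02]
 [-4.17409654e-04  3.00394784e-01 -9.53814866e-01]]
```

View pics/w1.png

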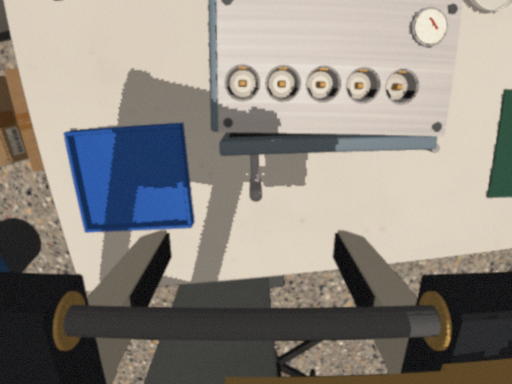

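The wrist view shows the block at the top with wells at (243..402, 85), the bar top at (256,193) and the tray at (130,177).

```bash
python3 - <<'E'
from h import *
f='w1'
W=np.array([atz(f,*p,.103)[:2] for p in ((402,86),(362,85),(322,84),(283,83),(243,83))])
g=np.polyfit([-.046,-.018,.01,.038,.066],W,1);print(np.round(W,4).tolist(),g,np.arctan2(-g[0][0],g[0][1]))
print('bar',atz(f,256,193,.08),'door tops',atz(f,220,152,.079),atz(f,437,149,.079))
t=[atz(f,*p,.018)[:2] for p in((66,131),(184,124),(193,227),(86,231))];print('tray',np.round(t,4).tolist(),np.mean(t,0))
a=cv2.imread('pics/w1.png');cv2.imwrite('pics/c2.png',cv2.resize(a[60:110,215:425],(800,190),interpolation=cv2.INTER_CUBIC))
print(rel([.494,-.122,.17],YB))
E
```

```text
[[0.57, -0.2351], [0.5731, -0.2065], [0.5764, -0.1786], [0.5797, -0.1518], [0.5826, -0.1244]] [[ 0.11332414  0.98609986]
 [ 0.57522697 -0.18917287]] -0.11441962075415024
bar [ 0.49531336 -0.12461463  0.08      ] door tops [ 0.53241675 -0.0994653   0.079     ] [ 0.51677134 -0.27652002  0.079     ]
tray [[0.5607, 0.059], [0.553, -0.0611], [0.4448, -0.0524], [0.4519, 0.0665]] [0.50259623 0.00299928]
[-0.0008, 0.0011, 0.0003, 0.0093]
```

View pics/c2.png

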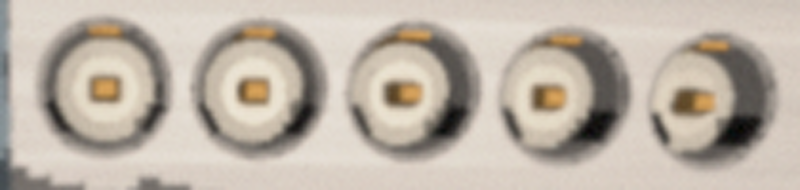

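Emit:
step_arm(series=[[0,0.003,0.06,0,1],[0,0.003,0.115,0,1],[0,0.003,0.115,0,1],[0,0.003,0.115,0,0],[0,0.003,0.115,0,0],[0,0.003,0.115,0,0],[0,0.003,0.115,0,0],[0,0.003,0.115,0,0],[0,0.003,0.115,0,0]])

```text
time: 3.65
tool_pos: [0.4947, -0.124, 0.0554]
ee_rot: [[0.994, -0.11, -0.0], [-0.11, -0.994, 0.0], [-0.0, -0.0, -1.0]]
force: [-0.9, 0.0, 0.8]
gripper_width: 0.0375
gripper_force: 0.0
```

```bash
python3 - <<'E'
from h import *
s=st()
# hinge from block; handle arc with commanded pose ~ measured
H=blk(-.064,-.089); p0=np.array(s['tool_pos'][:2]); r=p0-H; print('H',H,'r',r,np.linalg.norm(r), 'expected',np.hypot(.15,.035))
for t in np.arange(.16,1.9,.16):
    p=H+Rz(t)@r; print(round(t,2),rel([*p,s['tool_pos'][2]],YB+.01+t,s), np.round(p,3))
E
```

```text
t 3.65 p [ 0.4947 -0.124   0.0554] yaw -0.11 q [-0.35  0.03  1.9   0.    1.21  1.33] w 0.0375 F [-0.9  0.   0.8]
H [ 0.51624829 -0.27262061] r [-0.0215727   0.14865274] 0.15020991555613813 expected 0.1540292180074936
0.16 [-0.0227, 0.0079, 0.0, -0.1631] [ 0.471 -0.129]
0.32 [-0.0438, 0.0193, 0.0, -0.3231] [ 0.449 -0.138]
0.48 [-0.0629, 0.0339, 0.0, -0.4831] [ 0.428 -0.151]
0.64 [-0.0793, 0.0513, 0.0, -0.6431] [ 0.41  -0.166]
0.8 [-0.0928, 0.0712, 0.0, -0.8031] [ 0.395 -0.185]
0.96 [-0.103, 0.093, 0.0, -0.9631] [ 0.382 -0.205]
1.12 [-0.1095, 0.116, 0.0, -1.1231] [ 0.373 -0.227]
1.28 [-0.1123, 0.1399, 0.0, -1.2831] [ 0.368 -0.251]
1.44 [-0.1113, 0.1639, 0.0, -1.4431] [ 0.366 -0.275]
1.6 [-0.1064, 0.1874, 0.0, -1.6031] [ 0.368 -0.299]
1.76 [-0.0979, 0.2098, 0.0, -1.7631] [ 0.374 -0.322]
```

Emit:
step_arm(series=[[0,0,0,0,0],[0,0,0,0,0],[0,0,0,0,0],[0,0,0,0,0],[-0.011,0.003,0,-0.08,0],[-0.023,0.007,0,-0.16,0],[-0.034,0.013,0,-0.24,0],[-0.044,0.019,0,-0.32,0]])

```text
time: 4.65
tool_pos: [0.4487, -0.1387, 0.0554]
ee_rot: [[0.978, 0.211, 0.001], [0.211, -0.978, -0.001], [0.0, 0.001, -1.0]]
force: [3.0, -5.0, -3.9]
gripper_width: 0.0103
gripper_force: 30.0
```

```bash
python3 - <<'E'
from h import *
s=st()
H=blk(-.064,-.089); p0=np.array(s['tool_pos'][:2]); r=p0-H; print(np.linalg.norm(r)); R=np.array(s['ee_rot']);y=np.arctan2(R[1,0],R[0,0])
for t in np.arange(.14,1.5,.14):
    p=H+Rz(t)@r; print(round(t,2),rel([*p,s['tool_pos'][2]],y+t,s), np.round(p,3))
E
```

```text
t 4.65 p [ 0.4487 -0.1387  0.0554] yaw 0.212 q [-0.41 -0.08  2.01 -0.    1.21  0.95] w 0.0103 F [ 3.  -5.  -3.9]
0.15000080200937113
0.14 [-0.0199, 0.0067, 0.0, -0.14] [ 0.431 -0.149]
0.28 [-0.0386, 0.0161, 0.0, -0.28] [ 0.414 -0.163]
0.42 [-0.0559, 0.028, 0.0, -0.42] [ 0.4   -0.178]
0.56 [-0.0713, 0.0422, 0.0, -0.56] [ 0.388 -0.195]
0.7 [-0.0846, 0.0585, 0.0, -0.7] [ 0.378 -0.214]
0.84 [-0.0955, 0.0764, 0.0, -0.84] [ 0.371 -0.233]
0.98 [-0.1038, 0.0957, 0.0, -0.98] [ 0.367 -0.254]
1.12 [-0.1094, 0.1159, 0.0, -1.12] [ 0.366 -0.275]
1.26 [-0.112, 0.1367, 0.0, -1.26] [ 0.368 -0.296]
1.4 [-0.1117, 0.1577, 0.0, -1.4] [ 0.373 -0.316]
```

Emit:
step_arm(series=[[-0.02,0.0067,0,-0.14,0],[-0.0386,0.016,0,-0.28,0],[-0.056,0.028,0,-0.42,0],[-0.0713,0.042,0,-0.56,0],[-0.0846,0.0585,0,-0.7,0],[-0.0955,0.0764,0,-0.84,0],[-0.1038,0.0957,0,-0.98,0],[-0.1094,0.116,0,-1.12,0],[-0.112,0.1367,0,-1.26,0],[-0.1117,0.1577,0,-1.4,0],[-0.1117,0.1577,0,-1.4,0]])

```text
time: 6.02
tool_pos: [0.37, -0.3178, 0.0553]
ee_rot: [[-0.04, 0.999, -0.005], [0.999, 0.04, -0.001], [-0.001, -0.005, -1.0]]
force: [-13.7, -4.4, 6.5]
gripper_width: 0.0099
gripper_force: 30.0
```

```bash
python3 - <<'E'
from h import *
s=st();H=blk(-.064,-.089);r=np.array(s['tool_pos'][:2])-H
print(np.linalg.norm(r),'theta',np.arctan2(-r[0],r[1])-YB*-1*-1 if 0 else np.arctan2(-r[0],r[1])+.117-.229)
E
```

```text
t 6.03 p [ 0.37   -0.3178  0.0553] yaw 1.61 q [-0.81 -0.03  1.96 -0.    1.21 -0.85] w 0.0099 F [-13.7  -4.4   6.5]
0.15302048178942967 theta 1.7583073988315716
```

Emit:
step_arm(series=[[0,0,0,0,0.5],[0,0,0,0,0.5],[0,0,0,0,0.5],[0,0,-0.06,0,0.5],[0,0,-0.12,0,0.5],[0,0,-0.165,0,0.5],[-0.06,0.05,-0.165,0.18,0.8],[-0.125,0.11,-0.165,0.36,0.8],[-0.125,0.11,-0.165,0.54,0.8],[-0.125,0.11,-0.165,0.72,0.8],[-0.125,0.11,-0.165,0.9,0.8],[-0.125,0.11,-0.165,1.08,0.8]])

```text
time: 7.52
tool_pos: [0.4876, -0.4359, 0.22]
ee_rot: [[0.866, 0.501, -0.0], [0.501, -0.866, 0.001], [0.0, -0.001, -1.0]]
force: [0.0, 0.2, 0.5]
gripper_width: 0.0743
gripper_force: 0.0
```

Emit:
step_arm(series=[[0,0,0,0.18,0.8],[0,0,0,0.36,0.8],[0,0,0,0.54,0.8],[0,0,0,0.72,0.8],[0,0,0,0.88,0.8],[0,0,0,0.88,0.8],[0,0,0,0.88,0.8]])

```text
time: 8.4
tool_pos: [0.4874, -0.436, 0.2204]
ee_rot: [[0.941, -0.339, -0.0], [-0.339, -0.941, 0.0], [-0.0, -0.0, -1.0]]
force: [1.1, -0.4, 0.4]
gripper_width: 0.0746
gripper_force: 0.0
```

```bash
python3 -c "
from h import *
d=snap('wrist','w2');st()"
```

```text
t 8.45 p [ 0.4874 -0.436   0.2204] yaw -0.347 q [-0.81  0.28  1.32  0.    1.55  1.11] w 0.0742 F [-0.2 -0.5  0.2]
```

View pics/w2.png

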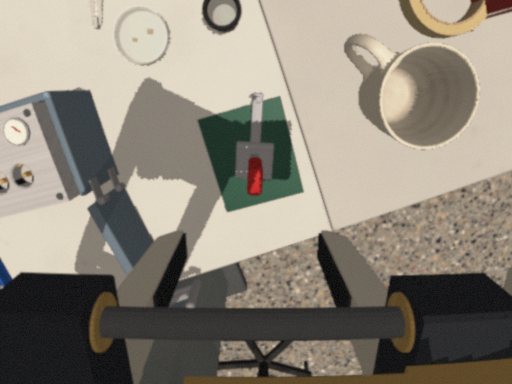

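The tool still stands on the mat: foot corners (237,142)–(274,178), handle (255,175), arm end (257,95).

```bash
python3 - <<'E'
from h import *
f='w2'
t=np.array([atz(f,*p,.011)[:2] for p in((237,142),(272,142),(274,178),(236,178))]);print(np.round(t,4).tolist(),'foot c',t.mean(0), np.linalg.norm(t[0]-t[1]),np.linalg.norm(t[1]-t[2]))
e=atz(f,257,95,.009)[:2];print('arm end',e,'yaw',np.arctan2(*(e-t.mean(0))[::-1]),np.linalg.norm(e-t.mean(0)))
print('handle top front/back',atz(f,255,185,.105))
m=[atz(f,*p,.003)[:2] for p in((199,119),(282,97),(302,191),(228,211))];print('mat',np.round(m,4).tolist(),np.mean(m,0))
a=cv2.imread('pics/w2.png');cv2.imwrite('pics/c3.png',cv2.resize(a[85:215,190:310],(554,600),interpolation=cv2.INTER_CUBIC))
E
```

```text
[[0.5165, -0.4287], [0.5028, -0.4669], [0.461, -0.4552], [0.4765, -0.4124]] foot c [ 0.48920165 -0.44076566] 0.040579267438293584 0.04333280476514859
arm end [ 0.55833928 -0.46823289] yaw -0.37816223652097236 0.07439395133939493
handle top front/back [ 0.48672036 -0.43924115  0.105     ]
mat [[0.5558, -0.3958], [0.5465, -0.4944], [0.4312, -0.4823], [0.4377, -0.3865]] [ 0.49281514 -0.43976074]
```

View pics/c3.png

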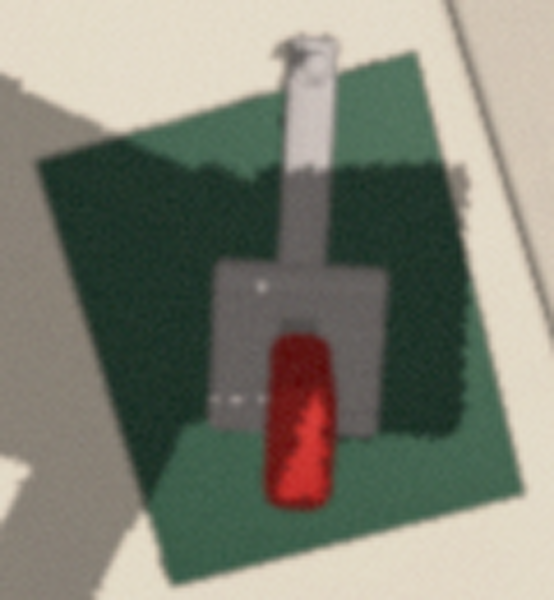

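```bash
python3 - <<'E'
from h import *
f='w2'; c=lambda x,y,z: atz(f,190+x/4.615,85+y/4.615,z)[:2]
t=np.array([c(*p,.011) for p in((217,260),(387,268),(378,437),(208,430))]);C=t.mean(0)
print(C,[np.linalg.norm(t[i]-t[(i+1)%4]) for i in range(4)])
v=(t[0]+t[1]-t[2]-t[3]);u=t[0]+t[3]-t[1]-t[2];print('yaw',np.arctan2(v[1],v[0]),np.arctan2(-u[0],u[1]))
e=c(315,40,.009)-c(302,262,.009);print('arm yaw',np.arctan2(e[1],e[0]))
b=c(300,508,.103);print('handle rear top',b,'-> centre',b+.013*np.array([np.cos(-.36),np.sin(-.36)]))
e=c(315,40,.009);print('end',e)
for yw in(-.36,):print(rel([*C,.22],yw),rel([*C,.062],yw))
E
```

```text
[ 0.48866213 -0.44020538] [np.float64(0.04277087614352667), np.float64(0.04409763786203478), np.float64(0.04418530048301116), np.float64(0.04429402777261686)]
yaw -0.39625745528745165 -0.3912461930262205
arm yaw -0.4017378023818174
handle rear top [ 0.47708331 -0.43581876] -> centre [ 0.48924996 -0.44039833]
end [ 0.55923135 -0.47004588]
[0.0026, 0.0035, 0.0004, 0.013] [0.0026, 0.0035, 0.1584, 0.013]
```

Emit:
step_arm(series=[[0.003,0.004,0.05,0.048,0.8],[0.003,0.004,0.1,0.048,0.8],[0.003,0.004,0.16,0.048,0.8],[0.003,0.004,0.161,0.048,0.8],[0.003,0.004,0.161,0.048,0],[0.003,0.004,0.161,0.048,0],[0.003,0.004,0.161,0.048,0],[0.003,0.004,0.161,0.048,0],[0.003,0.004,0.161,0.048,0],[0.003,0.004,0.161,0.048,0],[0.003,0.004,0.161,0.048,0],[0.003,0.004,0.161,0.048,0]])

```text
time: 9.95
tool_pos: [0.4885, -0.4407, 0.059]
ee_rot: [[0.922, -0.388, -0.001], [-0.388, -0.922, 0.001], [-0.001, -0.0, -1.0]]
force: [0.3, 0.5, -2.5]
gripper_width: 0.0137
gripper_force: 30.0
```

```bash
python3 - <<'E'
from h import *
s=st()
z0=s['tool_pos'][2]-.003; print('tcp above underside',z0)
for x,y,z in((-.088-.06,-.046,.03),(-.088-.06,-.046,.011)):
    print(blk(x,y),rel([*blk(x,y),z0+z],YB,s))
E
```

```text
t 9.95 p [ 0.4885 -0.4407  0.059 ] yaw -0.398 q [-0.81  0.4   1.46 -0.    1.27  1.16] w 0.0137 F [ 0.3  0.5 -2.5]
tcp above underside 0.05598637247514402
[ 0.4378421  -0.22010899] [-0.1322, -0.1837, -0.027, -0.2812]
[ 0.4378421  -0.22010899] [-0.1322, -0.1837, -0.008, -0.2812]
```

```bash
python3 - <<'E'
from h import *
s=state();z0=.056
p=blk(-.165,.01);print(p)
for z in(.12,.011):print(rel([*p,z0+z],YB,s))
E
```

```text
[ 0.42749539 -0.16250738]
[-0.1641, -0.2328, -0.117, -0.2812]
[-0.1641, -0.2328, -0.008, -0.2812]
```

Emit:
step_arm(series=[[0,0,-0.04,0,0],[0,0,-0.08,0,0],[0,0,-0.117,0,0],[-0.02,-0.03,-0.117,0,0],[-0.05,-0.07,-0.117,-0.06,0],[-0.082,-0.116,-0.117,-0.12,0],[-0.114,-0.162,-0.117,-0.2,0],[-0.145,-0.206,-0.117,-0.26,0],[-0.164,-0.233,-0.117,-0.281,0],[-0.164,-0.233,-0.117,-0.281,0],[-0.164,-0.233,-0.117,-0.281,0]])

```text
time: 11.32
tool_pos: [0.4281, -0.163, 0.1765]
ee_rot: [[0.993, -0.117, 0.0], [-0.117, -0.993, -0.001], [0.0, 0.001, -1.0]]
force: [-0.8, 0.5, -3.2]
gripper_width: 0.0139
gripper_force: 30.0
```

Emit:
step_arm(series=[[0,0,0.04,0,0],[0,0,0.08,0,0],[0,0,0.1,0,0],[0,0,0.108,0,0],[0,0,0.108,0,0]])

```text
time: 11.95
tool_pos: [0.4278, -0.1632, 0.0684]
ee_rot: [[0.993, -0.118, -0.001], [-0.118, -0.993, 0.0], [-0.001, -0.0, -1.0]]
force: [0.4, 0.3, -2.4]
gripper_width: 0.0139
gripper_force: 30.0
```

```bash
python3 - <<'E'
from h import *
snap('wrist','w3');s=st()
tip=blk(-.165+.072,.01);print('pred tip px',proj('w3',[*tip,s['tool_pos'][2]-.056+.043]),proj('w3',[*tip,s['tool_pos'][2]-.056+.006]))
print('wells',np.round(proj('w3',[[*blk(-.016,y),.103] for y in(-.046,-.018,.01,.038,.066)])).tolist())
a=cv2.imread('pics/w3.png');cv2.imwrite('pics/w3b.png',cv2.resize(a,(800,600),interpolation=cv2.INTER_CUBIC))
E
```

```text
t 12.0 p [ 0.4284 -0.1633  0.0691] yaw -0.118 q [-0.48 -0.13  2.03 -0.    1.24  1.21] w 0.0139 F [ 0.   0.5 -2.7]
pred tip px [[250.14228947 111.75797831]] [[250.43810975 108.08325565]]
wells [[404.0, -91.0], [328.0, -96.0], [249.0, -98.0], [170.0, -96.0], [95.0, -90.0]]
```

View pics/w3b.png

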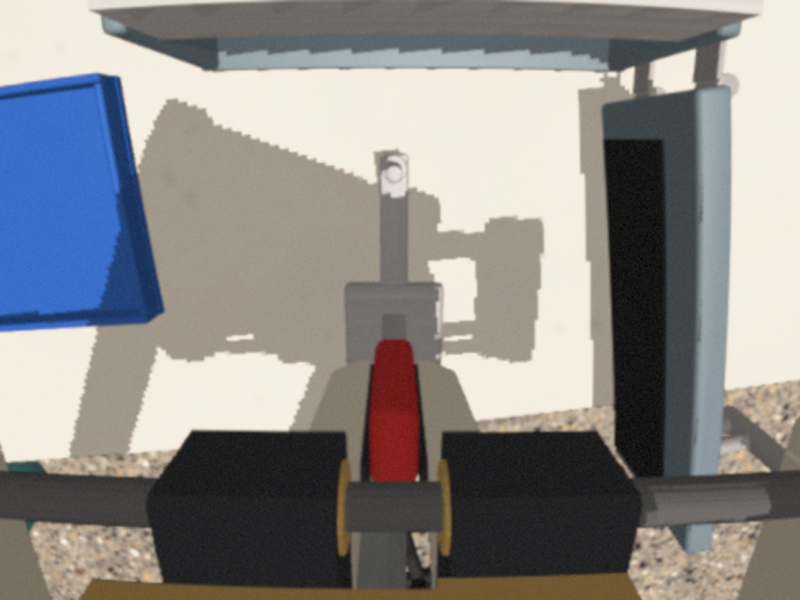

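Emit:
step_arm(series=[[0.03,0,0,0,0],[0.06,0,0,0,0],[0.076,0,0,0,0],[0.076,0,0,0,0],[0.076,0,-0.008,0,0],[0.076,0,-0.015,0,0],[0.076,0,-0.022,0,0],[0.076,0,-0.03,0,0],[0.076,0,-0.036,0,0],[0.076,0,-0.041,0,0],[0.076,0,-0.041,0,0]])

```text
time: 13.38
tool_pos: [0.5039, -0.1717, 0.1102]
ee_rot: [[0.993, -0.117, 0.001], [-0.117, -0.993, -0.001], [0.001, 0.0, -1.0]]
force: [0.1, 0.3, -2.4]
gripper_width: 0.0137
gripper_force: 30.0
```

```bash
python3 - <<'E'
from h import *
snap('wrist','w4');s=st()
print('wells',np.round(proj('w4',[[*blk(-.016,y),.103] for y in(-.046,-.018,.01,.038,.066)])).tolist())
E
```

```text
t 13.43 p [ 0.5039 -0.1717  0.1099] yaw -0.117 q [-0.42  0.03  1.8   0.    1.31  1.26] w 0.014 F [-0.5  0.1 -2.2]
wells [[357.0, 112.0], [305.0, 112.0], [251.0, 112.0], [198.0, 112.0], [145.0, 112.0]]
```

View pics/w4.png

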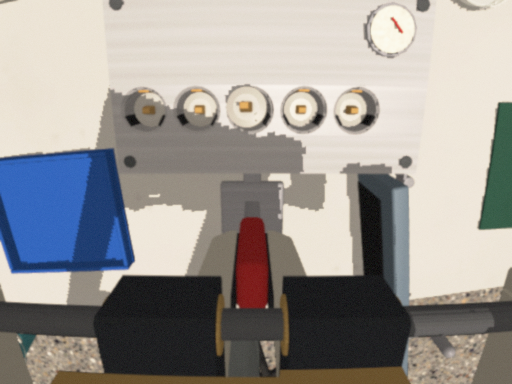

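Chuck 3 is up (larger at (247,107)); carrying on to wells 2 and 1.

Emit:
step_arm(series=[[0,0,0.015,0,0],[0,0,0.041,0,0],[0.001,0,0.041,0,0],[0.001,0.014,0.041,0,0],[0.001,0.028,0.041,0,0],[0.001,0.028,0.041,0,0],[0.001,0.028,0.032,0,0],[0.001,0.028,0.024,0,0],[0.001,0.028,0.016,0,0],[0.001,0.028,0.008,0,0],[0.001,0.028,0,0,0],[0.001,0.028,0,0,0]])

```text
time: 14.92
tool_pos: [0.5019, -0.1996, 0.1106]
ee_rot: [[0.993, -0.117, 0.002], [-0.117, -0.993, -0.001], [0.002, 0.001, -1.0]]
force: [0.4, 0.4, -2.5]
gripper_width: 0.0138
gripper_force: 30.0
```

Emit:
step_arm(series=[[0,0,0.015,0,0],[0,0,0.041,0,0],[0,0,0.041,0,0],[0,0.014,0.041,0,0],[0,0.028,0.041,0,0],[0,0.028,0.041,0,0],[0,0.028,0.032,0,0],[0,0.028,0.024,0,0],[0,0.028,0.016,0,0],[0,0.028,0.008,0,0],[0,0.028,0,0,0],[0,0.028,0,0,0]])

```text
time: 16.42
tool_pos: [0.4986, -0.2274, 0.1106]
ee_rot: [[0.993, -0.117, 0.002], [-0.117, -0.993, -0.001], [0.002, 0.001, -1.0]]
force: [-0.1, 0.3, -2.6]
gripper_width: 0.0138
gripper_force: 30.0
```

```bash
python3 - <<'E'
from h import *
snap('wrist','w5');s=st();z=s['tool_pos'][2]
print('px',np.round(proj('w5',[[*blk(-.016,y),.128] for y in(-.046,-.018,.01,.038,.066)])).tolist())
for y in (.038,.066):
  p=blk(-.088,y)
  print(rel([*p,z],YB,s))
E
```

```text
t 16.48 p [ 0.4985 -0.2274  0.1102] yaw -0.117 q [-0.52  0.07  1.76  0.    1.31  1.17] w 0.0137 F [ 0.1 -0.2 -2.7]
px [[251.0, 118.0], [189.0, 118.0], [128.0, 119.0], [70.0, 120.0], [15.0, 121.0]]
[-0.0011, -0.0841, 0.0, -0.0]
[-0.0011, -0.1121, 0.0, -0.0]
```

Now wells 4 and 5 (a move of 84 mm under, then 28 mm).

Emit:
step_arm(series=[[0,0,0.015,0,0],[0,0,0.041,0,0],[0,0,0.041,0,0],[0,-0.03,0.041,0,0],[0,-0.06,0.041,0,0],[0,-0.084,0.041,0,0],[0,-0.084,0.041,0,0],[0,-0.084,0.03,0,0],[0,-0.084,0.02,0,0],[0,-0.084,0.01,0,0],[0,-0.084,0,0,0],[0,-0.084,0,0,0]])

```text
time: 17.98
tool_pos: [0.5086, -0.1444, 0.1109]
ee_rot: [[0.993, -0.117, 0.003], [-0.117, -0.993, -0.001], [0.003, 0.001, -1.0]]
force: [-0.4, 0.4, -2.0]
gripper_width: 0.0141
gripper_force: 30.0
```

Emit:
step_arm(series=[[0,0,0.015,0,0],[0,0,0.041,0,0],[0,0,0.041,0,0],[0,-0.014,0.041,0,0],[0,-0.028,0.041,0,0],[0,-0.028,0.041,0,0],[0,-0.028,0.032,0,0],[0,-0.028,0.024,0,0],[0,-0.028,0.016,0,0],[0,-0.028,0.008,0,0],[0,-0.028,0,0,0],[0,-0.028,0,0,0]])

```text
time: 19.48
tool_pos: [0.5117, -0.1165, 0.1107]
ee_rot: [[0.993, -0.117, 0.002], [-0.117, -0.993, -0.001], [0.002, 0.001, -1.0]]
force: [-0.7, 0.4, -3.4]
gripper_width: 0.0141
gripper_force: 30.0
```

```bash
python3 - <<'E'
from h import *
snap('wrist','w6');s=st()
a=cv2.imread('pics/w6.png');cv2.imwrite('pics/w6b.png',cv2.resize(a[40:200,200:512],(780,400),interpolation=cv2.INTER_CUBIC))
E
```

```text
t 19.52 p [ 0.5116 -0.1165  0.1103] yaw -0.117 q [-0.32  0.    1.82 -0.    1.31  1.37] w 0.0136 F [ 1.1 -0.1 -3.5]
```

View pics/w6b.png

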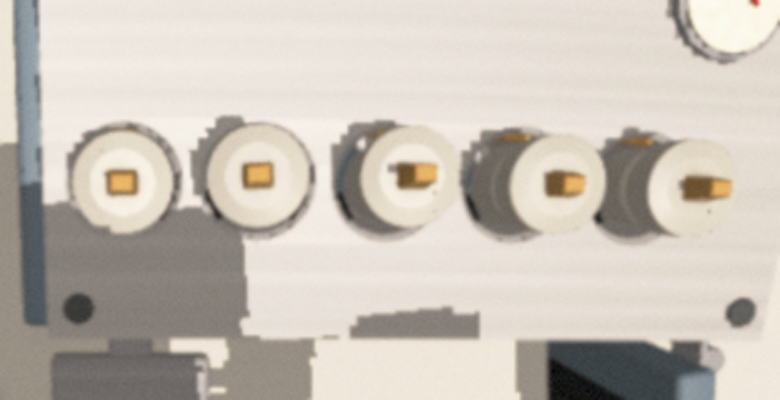

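All five chucks stand proud (x = 122, 258, 410, 557, 690 in the crop). I'll park the tool in front of the block meanwhile.

Emit:
step_arm(series=[[0,0,0.015,0,0],[0,0,0.041,0,0],[0,0,0.041,0,0],[-0.04,0,0.041,0,0],[-0.08,0,0.041,0,0],[-0.08,0.03,0.041,0,0],[-0.08,0.03,0.041,0,0],[-0.08,0.03,0.048,0,0],[-0.08,0.03,0.052,0,0],[-0.08,0.03,0.054,0,0],[-0.08,0.03,0.054,0,0]])

```text
time: 20.9
tool_pos: [0.4283, -0.1359, 0.0559]
ee_rot: [[0.993, -0.116, -0.0], [-0.116, -0.993, 0.0], [-0.0, -0.0, -1.0]]
force: [-1.6, 1.8, 5.1]
gripper_width: 0.014
gripper_force: 30.0
```

Emit:
step_arm(series=[[0,0,0,0,0.4],[0,0,0,0,0.4],[0,0,0,0,0.4],[0,0,0,0,0.4],[0,0,-0.05,0,0.4],[0,0,-0.1,0,0.4],[0,0,-0.14,0,0.4],[0,0,-0.14,-0.18,0.4],[0,0,-0.14,-0.36,0.4],[0,0,-0.14,-0.54,0.4],[0,0,-0.14,-0.72,0.4],[0,0,-0.14,-0.9,0.4]])

```text
time: 22.4
tool_pos: [0.4279, -0.1364, 0.1954]
ee_rot: [[0.705, 0.709, -0.0], [0.709, -0.705, 0.0], [0.0, -0.0, -1.0]]
force: [0.1, -0.3, -0.1]
gripper_width: 0.0374
gripper_force: 0.0
```

```bash
python3 - <<'E'
from h import *
s=st();p=blk(-.015,-.046)
print(p,rel([*p,.196],YB+np.pi/2,s))
E
```

```text
t 22.4 p [ 0.4279 -0.1364  0.1954] yaw 0.789 q [-0.42 -0.28  1.92  0.    1.5   0.36] w 0.0374 F [ 0.1 -0.3 -0.1]
[ 0.56993282 -0.23563451] [0.0297, 0.1707, -0.0006, -0.6651]
```

```bash
python3 - <<'E'
from h import *
s=state();p=blk(-.015,.066)
print(p,rel([*p,.19],YB+np.pi/2,s))
E
```

```text
[ 0.58300694 -0.12440022] [0.1179, 0.1016, 0.0054, -0.6651]
```

Emit:
step_arm(series=[[0.04,0.034,0,-0.18,0.45],[0.08,0.068,0,-0.36,0.45],[0.118,0.102,0,-0.54,0.45],[0.118,0.102,0,-0.665,0.45],[0.118,0.102,0,-0.665,0.45],[0.118,0.102,0,-0.665,0.45],[0.118,0.102,0,-0.665,0.45]])

```text
time: 23.28
tool_pos: [0.5833, -0.1257, 0.1961]
ee_rot: [[0.125, 0.992, 0.001], [0.992, -0.125, -0.0], [-0.0, 0.001, -1.0]]
force: [-0.1, -0.1, 0.3]
gripper_width: 0.0419
gripper_force: 0.0
```

```bash
python3 - <<'E'
from h import *
snap('wrist','w7');s=st();snap('scene','s7')
a=cv2.imread('pics/w7.png');cv2.imwrite('pics/w7b.png',cv2.resize(a,(800,600),interpolation=cv2.INTER_CUBIC))
E
```

```text
t 23.32 p [ 0.5833 -0.1257  0.1961] yaw 1.446 q [-0.3   0.13  1.53  0.    1.48 -0.17] w 0.0418 F [-0.2  0.7 -0.7]
```

View pics/w7b.png

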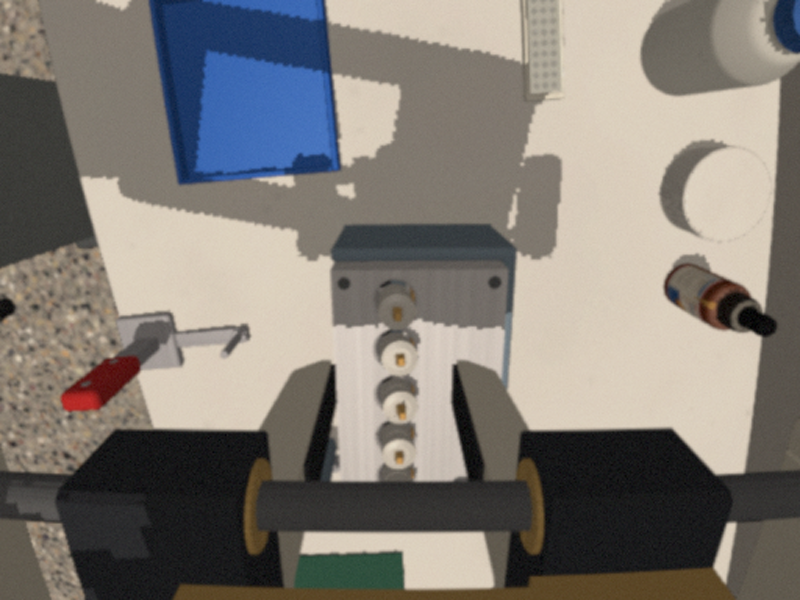

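Fingers straddle the chuck row; chuck 5 barrel top at (397,308), 4 at (399,355); the tray's near corners at (180,183), (338,170).

```bash
python3 - <<'E'
from h import *
f='w7'
for p in((397,303),(399,355),(399,405),(399,456)):
    q=atz(f,p[0]*.64,p[1]*.64,.121)[:2]; print(q,Rz(-YB)@(q-OB))
a=[atz(f,u*.64,v*.64,.018)[:2] for u,v in((180,183),(338,170),(326,0),(152,0))];a=np.array(a);print(a)
v=a[1]-a[0];print('tray yaw',np.arctan2(v[1],v[0]),np.linalg.norm(v)); x=v/np.linalg.norm(v);y=np.array([-x[1],x[0]]);print('tray c',(a[0]+a[1])/2+.06*y)
p=blk(-.015,.066);print(rel([*p,.107],YB+np.pi/2))
E
```

```text
[ 0.58469142 -0.11974539] [-0.01387042  0.07081964]
[ 0.58225229 -0.14788049] [-0.01300857  0.04259217]
[ 0.57871634 -0.17679457] [-0.01314511  0.013463  ]
[ 0.57482133 -0.20868989] [-0.01329025 -0.01866893]
[[ 0.44627831 -0.04982117]
 [ 0.55392481 -0.05594269]
 [ 0.56203836  0.04766295]
 [ 0.45320107  0.06497498]]
tray yaw -0.05680567625779728 0.10782042138390745
tray c [0.50350807 0.00702129]
[0.0013, -0.0005, 0.0891, -0.0073]
```

```bash
cat >> h.py <<'E'
TC=np.array([.502,.006]);TY=-.07
def slot(x,y): return TC+Rz(TY)@np.array([x,y])
E
python3 - <<'E'
from h import *
s=state()
p=blk(-.014,.066);print(rel([*p,.107],1.454,s))
q=slot(.012,.042);print(q,rel([*q,.1],1.454,s))
E
```

```text
[0.0013, 0.0005, 0.0891, -0.0075]
[0.51690821 0.04705783] [0.1632, -0.0874, 0.0961, -0.0075]
```

Emit:
step_arm(series=[[0.001,0.001,0.045,0,0.45],[0.001,0.001,0.075,0,0.45],[0.001,0.001,0.089,0,0.45],[0.001,0.001,0.089,0,0.45],[0.001,0.001,0.089,0,0],[0.001,0.001,0.089,0,0],[0.001,0.001,0.089,0,0],[0.001,0.001,0.089,0,0],[0.001,0.001,0.089,0,0],[0.001,0.001,0.08,0,0],[0.001,0.001,0.06,0,0],[0.001,0.001,0.02,0,0]])

```text
time: 24.88
tool_pos: [0.5837, -0.1243, 0.1758]
ee_rot: [[0.123, 0.992, -0.003], [0.992, -0.123, 0.001], [0.001, -0.003, -1.0]]
force: [0.7, 0.1, 0.2]
gripper_width: 0.0185
gripper_force: 29.8
```

Emit:
step_arm(series=[[0.04,-0.022,0,0,0],[0.08,-0.044,0,0,0],[0.125,-0.066,0,0,0],[0.162,-0.088,0.02,0,0],[0.162,-0.088,0.07,0,0],[0.162,-0.088,0.12,0,0],[0.162,-0.088,0.145,0,0],[0.162,-0.088,0.155,0,0],[0.162,-0.088,0.161,0,0],[0.162,-0.088,0.161,0,0]])

```text
time: 26.12
tool_pos: [0.5182, 0.0469, 0.0156]
ee_rot: [[0.123, 0.992, 0.002], [0.992, -0.123, 0.0], [0.0, 0.002, -1.0]]
force: [-0.0, -0.5, -0.8]
gripper_width: 0.0183
gripper_force: 29.8
```

```bash
python3 - <<'E'
from h import *
s=st()
d=snap('scene','s8');snap('wrist','w8')
for y in(.038,):
  p=blk(-.014,y);print(rel([*p,.107],1.454,s))
p=proj('s8',[*s['tool_pos']])[0];print(p);u,v=p.astype(int)
a=d['color'][v-60:v+40,u-60:u+60];cv2.imwrite('pics/s8c.png',cv2.resize(a,(600,500),interpolation=cv2.INTER_CUBIC))
E
```

```text
t 26.12 p [0.5182 0.0469 0.0156] yaw 1.448 q [-0.01  0.12  1.89  0.    1.13  0.11] w 0.0183 F [-0.  -0.5 -0.8]
[-0.19, 0.0865, -0.0914, -0.0063]
[211.066896   295.68830841]
```

View pics/s8c.png

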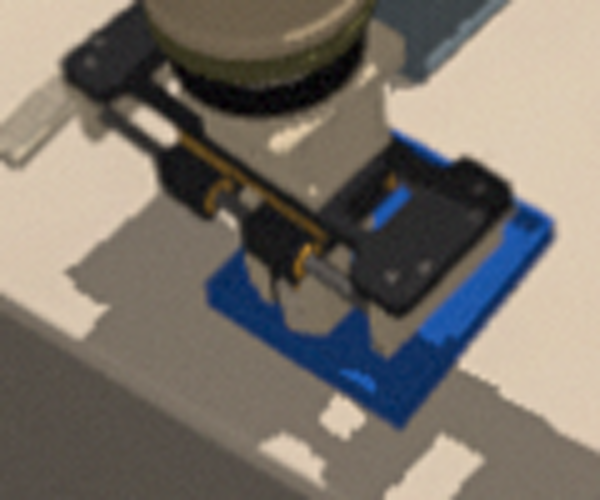

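Emit:
step_arm(series=[[0,0,0.0015,0,0],[0,0,0.0015,0,0],[0,0,0.0015,0,0.32],[0,0,0.0015,0,0.32],[0,0,0.0015,0,0.32],[0,0,-0.04,0,0.32],[0,0,-0.09,0,0.32],[0,0,-0.15,0,0.32],[-0.05,0.022,-0.16,0,0.45],[-0.1,0.044,-0.16,0,0.45],[-0.15,0.066,-0.16,0,0.45],[-0.19,0.0865,-0.16,0,0.45]])

```text
time: 27.72
tool_pos: [0.5799, -0.1543, 0.1744]
ee_rot: [[0.123, 0.992, 0.0], [0.992, -0.123, -0.0], [-0.0, 0.0, -1.0]]
force: [0.2, 0.6, 0.8]
gripper_width: 0.0422
gripper_force: 0.0
```

```bash
python3 - <<'E'
from h import *
s=st();snap('wrist','w9');snap('scene','s9')
p=blk(-.014,.038);print(rel([*p,.107],1.454,s))
q=slot(-.012,.021);print(q,rel([*q,.0145],1.454,s))
E
```

```text
t 27.73 p [ 0.5799 -0.1543  0.1744] yaw 1.447 q [-0.35  0.15  1.54 -0.    1.44 -0.22] w 0.0422 F [0.2 0.6 0.8]
[0.0021, 0.0005, 0.0674, -0.0069]
[0.49149819 0.02778789] [0.1698, -0.1102, 0.1599, -0.0069]
```

```bash
cat >> h.py <<'E'
def bluetray(f):
    a=cv2.imread(f'pics/{f}.png');h=cv2.cvtColor(a,cv2.COLOR_BGR2HSV)
    m=cv2.inRange(h,(105,150,30),(125,255,255));cs,_=cv2.findContours(m,cv2.RETR_EXTERNAL,cv2.CHAIN_APPROX_NONE);c=max(cs,key=cv2.contourArea)
    P=np.array([atz(f,*q,.016)[:2] for q in cv2.convexHull(c)[:,0]],np.float32)*1000
    full=np.zeros_like(m);cv2.fillConvexPoly(full,cv2.convexHull(c),255)
    hol=cv2.bitwise_and(full,cv2.bitwise_not(m));n,_,s,cc=cv2.connectedComponentsWithStats(hol)
    return cv2.minAreaRect(P),[(np.round(atz(f,*cc[i],.025)[:2],4).tolist(),s[i,4],cc[i].round(1).tolist()) for i in range(1,n) if s[i,4]>8]
E
python3 - <<'E'
from h import *
for f in('scene0','s9','w9'):
    r,h=bluetray(f);print(f,r,h)
E
```

```text
scene0 ((501.4171447753906, 8.640609741210938), (124.42971801757812, 113.06809997558594), 86.9657211303711) []
s9 ((501.2682800292969, 8.672531127929688), (124.1373062133789, 113.1834487915039), 86.94243621826172) [([0.5147, 0.0503], np.int32(108), [211.1, 295.1])]
w9 ((502.827880859375, -12.912498474121094), (82.37474822998047, 109.05387878417969), 86.83165740966797) [([0.5005, -0.0543], np.int32(9), [156.0, 85.0]), ([0.4809, -0.0532], np.int32(32), [135.7, 86.9])]
```

Emit:
step_arm(series=[[0.002,0,0.03,0,0.45],[0.002,0,0.055,0,0.45],[0.002,0,0.067,0,0.45],[0.002,0,0.067,0,0.45],[0.002,0,0.067,0,0],[0.002,0,0.067,0,0],[0.002,0,0.067,0,0],[0.002,0,0.067,0,0],[0.002,0,0.067,0,0],[0.002,0,0.058,0,0],[0.002,0,0.03,0,0],[0.002,0,0,0,0]])

```text
time: 29.32
tool_pos: [0.5787, -0.1499, 0.1742]
ee_rot: [[0.123, 0.992, -0.003], [0.992, -0.123, 0.001], [0.001, -0.003, -1.0]]
force: [0.3, -0.7, -0.7]
gripper_width: 0.0182
gripper_force: 29.9
```

Emit:
step_arm(series=[[0.042,-0.027,0,0,0],[0.084,-0.054,0,0,0],[0.126,-0.082,0,0,0],[0.166,-0.109,0.02,0,0],[0.166,-0.109,0.07,0,0],[0.166,-0.109,0.12,0,0],[0.166,-0.109,0.145,0,0],[0.166,-0.109,0.155,0,0],[0.166,-0.109,0.16,0,0],[0.166,-0.109,0.16,0,0],[0.166,-0.109,0.16,0,0.32],[0.166,-0.109,0.16,0,0.32]])

```text
time: 30.82
tool_pos: [0.4929, 0.0278, 0.0153]
ee_rot: [[0.123, 0.992, 0.002], [0.992, -0.123, -0.0], [0.0, 0.002, -1.0]]
force: [0.7, -0.0, -0.2]
gripper_width: 0.0292
gripper_force: 0.0
```

```bash
sed -i 's/^TC=.*/TC=np.array([.502,.007]);TY=-.055/' h.py && python3 - <<'E'
from h import *
s=st()
p=blk(-.014,.010);print(rel([*p,.107],1.454,s)); q=slot(.012,0);print(q)
E
```

```text
t 30.82 p [0.4929 0.0278 0.0153] yaw 1.448 q [-0.05  0.05  1.97  0.    1.12  0.08] w 0.0292 F [ 0.7 -0.  -0.2]
[-0.196, 0.1094, -0.0917, -0.0063]
[0.51398185 0.00634033]
```

Emit:
step_arm(series=[[0,0,0,0,0.32],[0,0,-0.04,0,0.32],[0,0,-0.09,0,0.32],[0,0,-0.15,0,0.32],[-0.05,0.028,-0.16,0,0.45],[-0.1,0.056,-0.16,0,0.45],[-0.15,0.084,-0.16,0,0.45],[-0.196,0.1095,-0.16,0,0.45],[-0.196,0.1095,-0.16,0,0.45],[-0.196,0.1095,-0.13,0,0.45],[-0.196,0.1095,-0.1,0,0.45],[-0.196,0.1095,-0.092,0,0.45]])

```text
time: 32.33
tool_pos: [0.575, -0.1786, 0.104]
ee_rot: [[0.122, 0.993, -0.004], [0.993, -0.122, 0.002], [0.001, -0.004, -1.0]]
force: [-0.3, -1.0, 0.7]
gripper_width: 0.0418
gripper_force: 0.0
```

Emit:
step_arm(series=[[0,0,0,0,0.45],[0,0,0,0,0],[0,0,0,0,0],[0,0,0,0,0],[0,0,0,0,0],[0,0,0,0,0],[0,0,-0.01,0,0],[0,0,-0.035,0,0],[0,0,-0.067,0,0],[0,0,-0.067,0,0]])

```text
time: 33.58
tool_pos: [0.5781, -0.1807, 0.1763]
ee_rot: [[0.123, 0.992, 0.004], [0.992, -0.123, -0.002], [-0.001, 0.004, -1.0]]
force: [0.3, -0.3, -0.1]
gripper_width: 0.0179
gripper_force: 29.9
```

```bash
python3 - <<'E'
from h import *
s=st();snap('scene','s10');print(bluetray('s10'))
q=slot(.012,0);print(rel([*q,.0142],1.454,s))
E
```

```text
t 33.58 p [ 0.5781 -0.1807  0.1763] yaw 1.448 q [-0.39  0.16  1.53 -0.    1.44 -0.26] w 0.0179 F [ 0.3 -0.3 -0.1]
(((501.34521484375, 8.694610595703125), (124.17987060546875, 113.16238403320312), 86.84931945800781), [([0.4905, 0.0289], np.int32(116), [225.7, 293.0]), ([0.5147, 0.0503], np.int32(108), [211.1, 295.1])])
[0.1778, -0.0866, 0.1621, -0.0063]
```

Emit:
step_arm(series=[[0.044,-0.022,0,0,0],[0.088,-0.044,0,0,0],[0.133,-0.066,0,0,0],[0.178,-0.0866,0.02,0,0],[0.178,-0.0866,0.07,0,0],[0.178,-0.0866,0.12,0,0],[0.178,-0.0866,0.145,0,0],[0.178,-0.0866,0.157,0,0],[0.178,-0.0866,0.162,0,0],[0.178,-0.0866,0.162,0,0],[0.178,-0.0866,0.162,0,0.32],[0.178,-0.0866,0.162,0,0.32]])

```text
time: 35.12
tool_pos: [0.5121, 0.0072, 0.0108]
ee_rot: [[0.123, 0.992, -0.001], [0.992, -0.123, 0.0], [0.0, -0.001, -1.0]]
force: [-0.1, -0.1, -0.2]
gripper_width: 0.0288
gripper_force: 0.1
```

```bash
python3 - <<'E'
from h import *
s=st()
p=blk(-.014,-.018);print(rel([*p,.107],1.454,s)); print(slot(-.012,-.021))
E
```

```text
t 35.12 p [0.5121 0.0072 0.0108] yaw 1.448 q [-0.09  0.11  1.92  0.    1.12  0.04] w 0.0288 F [-0.1 -0.1 -0.2]
[-0.2059, 0.088, -0.0962, -0.0063]
[ 0.48886373 -0.01330858]
```

Emit:
step_arm(series=[[0,0,0,0,0.32],[0,0,-0.04,0,0.32],[0,0,-0.09,0,0.32],[0,0,-0.15,0,0.32],[-0.05,0.022,-0.165,0,0.45],[-0.1,0.044,-0.165,0,0.45],[-0.15,0.066,-0.165,0,0.45],[-0.206,0.088,-0.165,0,0.45],[-0.206,0.088,-0.165,0,0.45],[-0.206,0.088,-0.13,0,0.45],[-0.206,0.088,-0.1,0,0.45],[-0.206,0.088,-0.095,0,0.45]])

```text
time: 36.62
tool_pos: [0.5728, -0.2062, 0.1036]
ee_rot: [[0.122, 0.993, -0.005], [0.993, -0.122, 0.003], [0.002, -0.005, -1.0]]
force: [0.7, 0.5, 1.0]
gripper_width: 0.0417
gripper_force: 0.0
```

Emit:
step_arm(series=[[0,0,0,0,0.45],[0,0,0,0,0],[0,0,0,0,0],[0,0,0,0,0],[0,0,0,0,0],[0,0,0,0,0],[0,0,-0.01,0,0],[0,0,-0.035,0,0],[0,0,-0.067,0,0],[0,0,-0.067,0,0],[0,0,-0.067,0,0],[0,0,-0.067,0,0]])

```text
time: 38.12
tool_pos: [0.5738, -0.2076, 0.1717]
ee_rot: [[0.123, 0.992, -0.002], [0.992, -0.123, 0.001], [0.001, -0.003, -1.0]]
force: [0.2, -1.0, -0.5]
gripper_width: 0.0184
gripper_force: 29.7
```

```bash
python3 - <<'E'
from h import *
s=st();snap('scene','s11');print(bluetray('s11'))
q=slot(-.012,-.021);print(rel([*q,.0142],1.454,s))
E
```

```text
t 38.12 p [ 0.5738 -0.2076  0.1717] yaw 1.448 q [-0.43  0.19  1.51 -0.    1.45 -0.31] w 0.0184 F [ 0.2 -1.  -0.5]
(((501.69940185546875, 8.772926330566406), (124.40380859375, 113.18213653564453), 87.17344665527344), [([0.473, -0.0466], np.int32(10), [250.5, 272.7]), ([0.4999, 0.0209], np.int32(195), [224.3, 288.5]), ([0.5148, 0.0504], np.int32(109), [211.1, 295.1])])
[0.1824, -0.1082, 0.1575, -0.0062]
```

Emit:
step_arm(series=[[0.044,-0.026,0,0,0],[0.088,-0.053,0,0,0],[0.133,-0.08,0,0,0],[0.182,-0.108,0.02,0,0],[0.182,-0.108,0.07,0,0],[0.182,-0.108,0.12,0,0],[0.182,-0.108,0.145,0,0],[0.182,-0.108,0.154,0,0],[0.182,-0.108,0.158,0,0],[0.182,-0.108,0.158,0,0],[0.182,-0.108,0.158,0,0.32],[0.182,-0.108,0.158,0,0.32]])

```text
time: 39.67
tool_pos: [0.4907, -0.0143, 0.0164]
ee_rot: [[0.123, 0.992, 0.002], [0.992, -0.123, -0.0], [-0.0, 0.002, -1.0]]
force: [0.4, 0.7, -0.0]
gripper_width: 0.0294
gripper_force: 0.0
```

```bash
python3 - <<'E'
from h import *
s=st()
p=blk(-.014,-.046);print(rel([*p,.107],1.454,s)); print(slot(.012,-.042))
E
```

```text
t 39.67 p [ 0.4907 -0.0143  0.0164] yaw 1.448 q [-0.13  0.04  1.98 -0.    1.13 -0.01] w 0.0294 F [ 0.4  0.7 -0. ]
[-0.2099, 0.1068, -0.0906, -0.0063]
[ 0.51167302 -0.03559616]
```

Emit:
step_arm(series=[[0,0,0,0,0.32],[0,0,-0.04,0,0.32],[0,0,-0.09,0,0.32],[0,0,-0.15,0,0.32],[-0.05,0.026,-0.16,0,0.45],[-0.1,0.052,-0.16,0,0.45],[-0.15,0.078,-0.16,0,0.45],[-0.21,0.107,-0.16,0,0.45],[-0.21,0.107,-0.16,0,0.45],[-0.21,0.107,-0.13,0,0.45],[-0.21,0.107,-0.1,0,0.45],[-0.21,0.107,-0.092,0,0.45]])

```text
time: 41.18
tool_pos: [0.5687, -0.2341, 0.105]
ee_rot: [[0.122, 0.993, -0.004], [0.993, -0.122, 0.002], [0.002, -0.004, -1.0]]
force: [-0.4, 0.0, -0.1]
gripper_width: 0.0417
gripper_force: 0.0
```

Emit:
step_arm(series=[[0,0,0,0,0.45],[0,0,0,0,0],[0,0,0,0,0],[0,0,0,0,0],[0,0,0,0,0],[0,0,0,0,0],[0,0,-0.01,0,0],[0,0,-0.035,0,0],[0,0,-0.067,0,0],[0,0,-0.067,0,0],[0,0,-0.067,0,0],[0,0,-0.067,0,0]])

```text
time: 42.68
tool_pos: [0.5693, -0.2352, 0.1725]
ee_rot: [[0.123, 0.992, -0.003], [0.992, -0.123, 0.001], [0.001, -0.003, -1.0]]
force: [0.6, 0.3, -1.1]
gripper_width: 0.0181
gripper_force: 29.9
```

```bash
python3 - <<'E'
from h import *
s=st();snap('scene','s12');print(bluetray('s12'))
q=slot(.012,-.042);print(rel([*q,.0142],1.454,s))
E
```

```text
t 42.67 p [ 0.5693 -0.2352  0.1725] yaw 1.448 q [-0.48  0.2   1.49 -0.    1.45 -0.35] w 0.0181 F [ 0.6  0.3 -1.1]
(((501.3830871582031, 8.57242202758789), (124.30860137939453, 112.95968627929688), 86.98835754394531), [([0.4786, -0.0469], np.int32(10), [248.5, 271.6]), ([0.4877, -0.011], np.int32(115), [236.7, 280.8]), ([0.4999, 0.0209], np.int32(195), [224.3, 288.5]), ([0.5146, 0.0504], np.int32(109), [211.1, 295.2])])
[0.1911, -0.0817, 0.1583, -0.0063]
```

Place the last one, release and rise clear; then inspect the tray from above.

Emit:
step_arm(series=[[0.05,-0.02,0,0,0],[0.1,-0.041,0,0,0],[0.15,-0.062,0,0,0],[0.191,-0.082,0.02,0,0],[0.191,-0.082,0.07,0,0],[0.191,-0.082,0.12,0,0],[0.191,-0.082,0.145,0,0],[0.191,-0.082,0.155,0,0],[0.191,-0.082,0.159,0,0],[0.191,-0.082,0.159,0,0],[0.191,-0.082,0.159,0,0.32],[0.191,-0.082,0.159,0,0.32]])

```text
time: 44.22
tool_pos: [0.5132, -0.0363, 0.0164]
ee_rot: [[0.123, 0.992, 0.002], [0.992, -0.123, -0.0], [-0.0, 0.002, -1.0]]
force: [-0.4, 0.4, 0.2]
gripper_width: 0.029
gripper_force: 0.0
```

Emit:
step_arm(series=[[0,0,0,0,0.32],[0,0,-0.04,0,0.32],[0,0,-0.09,0,0.32],[0,0,-0.15,0,0.32],[-0.05,-0.04,-0.19,0.18,0.6],[-0.1,-0.08,-0.19,0.36,0.6],[-0.1,-0.08,-0.19,0.54,0.6],[-0.1,-0.08,-0.19,0.72,0.6],[-0.1,-0.08,-0.19,0.9,0.6],[-0.1,-0.08,-0.19,1.08,0.6],[-0.1,-0.08,-0.19,1.26,0.6],[-0.1,-0.08,-0.19,1.44,0.6]])

```text
time: 45.72
tool_pos: [0.4207, -0.1255, 0.2056]
ee_rot: [[1.0, 0.002, 0.0], [0.002, -1.0, -0.0], [0.0, 0.0, -1.0]]
force: [-0.3, 0.2, 0.6]
gripper_width: 0.056
gripper_force: 0.0
```

```bash
python3 - <<'E'
from h import *
s=st();snap('wrist','w13');snap('scene','s13');print(bluetray('s13'))
p=np.array([.4283,-.1359]);print(rel([*p,.196],-.116,s))
a=cv2.imread('pics/w13.png');b=cv2.imread('pics/s13.png')[165:325,150:363]
cv2.imwrite('pics/m13.png',np.vstack([cv2.resize(a,(400,300)),np.zeros((0,400,3),np.uint8),cv2.resize(b,(400,300))]))
E
```

```text
t 45.73 p [ 0.4207 -0.1255  0.2056] yaw 0.002 q [-0.41 -0.31  1.93  0.    1.53  1.16] w 0.056 F [-0.3  0.2  0.6]
(((501.23956298828125, 8.626266479492188), (124.20035552978516, 113.45252227783203), 87.03179168701172), [([0.4982, -0.0209], np.int32(213), [235.3, 275.8]), ([0.5, 0.0203], np.int32(204), [224.4, 288.3]), ([0.5147, 0.0503], np.int32(108), [211.1, 295.1])])
[0.0076, 0.0104, 0.0096, 0.1179]
```

View pics/m13.png

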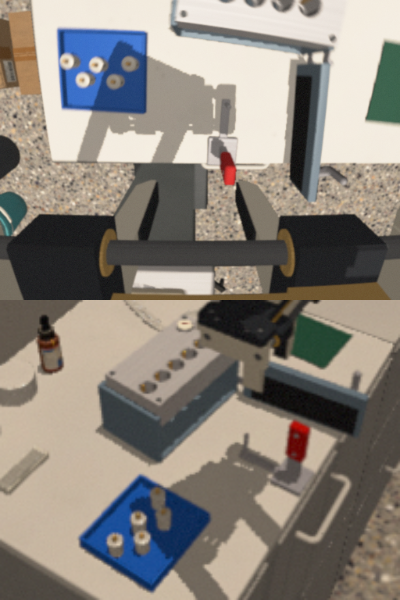

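All five chucks stand upright in the tray and the wells are empty; the tool's foot is at about (222,152) in the upper half-size view.

```bash
python3 - <<'E'
from h import *
print('foot',atz('w13',222*1.28,152*1.28,.008),'expected .4283,-.1359')
P=np.array([.4283,-.1359])
for f in('w13','s13'):
    a=cv2.imread(f'pics/{f}.png');h=cv2.cvtColor(a,cv2.COLOR_BGR2HSV)
    m=cv2.inRange(h,(0,170,70),(8,255,255))|cv2.inRange(h,(174,170,70),(180,255,255))
    m[:200 if f=='s13' else 0]=0
    n,_,s,c=cv2.connectedComponentsWithStats(m);i=1+np.argmax(s[1:,4]);print(f,s[i],c[i].round(1))
    q=np.array([[*(P+Rz(-.116)@np.array([x,y])),z] for x in(-.013,.013) for y in(-.007,.007) for z in(.044,.102)]);u=proj(f,q);print('pred box',u.min(0),u.max(0)-u.min(0),'mean',u.mean(0))
E
```

```text
foot [ 0.38546049 -0.16371551  0.008     ] expected .4283,-.1359
w13 [283 195  19  41 565] [291.6 215.8]
pred box [253.63641111 152.68545944] [20.31194817 43.31892245] mean [262.86545794 173.18542109]
s13 [303 230  12  21 165] [308.2 239.7]
pred box [279.97735421 228.8619696 ] [14.15287405 25.32164042] mean [286.91953061 241.5044256 ]
```

View crop.

The tool has been knocked aside by about 5 cm; close look.

```bash
python3 - <<'E'
import cv2
a=cv2.imread('pics/w13.png')[115:245,250:330];cv2.imwrite('pics/c13.png',cv2.resize(a,(369,600),interpolation=cv2.INTER_CUBIC))
E
```

```text
(no output)
```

View pics/c13.png

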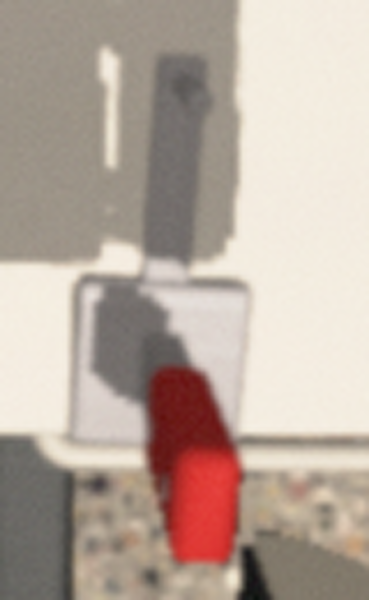

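The foot is at (78,282)–(240,440) in the crop, the arm end at (182,57), the handle's top face at (172–240, 455–560).

```bash
python3 - <<'E'
from h import *
from scipy.optimize import least_squares
f='w13'; px=lambda l:np.array([[250+x/4.615,115+y/4.615] for x,y in l])
obs=px([(78,282),(250,284),(238,442),(72,438),(158,55),(207,57),(178,452),(240,452),(235,562),(172,562)])
mod=np.array([(.022,.022,.008),(.022,-.022,.008),(-.022,-.022,.008),(-.022,.022,.008),(.078,.006,.006),(.078,-.006,.006),(.013,.007,.102),(.013,-.007,.102),(-.013,-.007,.102),(-.013,.007,.102)])
def F(p): 
    q=mod.copy();q[:,:2]=mod[:,:2]@Rz(p[2]).T+p[:2];return (proj(f,q)-obs).ravel()
r=least_squares(F,[.386,-.163,-.1],loss='soft_l1');print(r.x,np.round(r.fun.reshape(-1,2),1).tolist())
s=st();print(rel([*r.x[:2],.2],r.x[2],s),rel([*r.x[:2],.056],r.x[2],s))
E
```

```text
[ 0.38646479 -0.16440026 -0.03621156] [[0.2, -1.1], [0.8, -0.1], [0.2, 1.1], [-0.4, 0.7], [-0.3, -0.5], [-0.3, -0.4], [-0.4, -1.0], [1.8, -0.5], [0.3, 2.1], [-1.2, 1.7]]
t 45.83 p [ 0.4207 -0.1255  0.2056] yaw 0.005 q [-0.41 -0.31  1.93 -0.    1.53  1.16] w 0.056 F [ 0.5 -0.3 -0.3]
[-0.0345, 0.0387, 0.0056, 0.0416] [-0.0345, 0.0387, 0.1496, 0.0416]
```

Emit:
step_arm(series=[[-0.0345,0.0387,0,0.042,0.6],[-0.0345,0.0387,0.03,0.042,0.6],[-0.0345,0.0387,0.08,0.042,0.6],[-0.0345,0.0387,0.13,0.042,0.6],[-0.0345,0.0387,0.148,0.042,0.6],[-0.0345,0.0387,0.148,0.042,0],[-0.0345,0.0387,0.148,0.042,0],[-0.0345,0.0387,0.148,0.042,0],[-0.0345,0.0387,0.148,0.042,0],[-0.0345,0.0387,0.148,0.042,0],[-0.0345,0.0387,0.148,0.042,0],[-0.0345,0.0387,0.148,0.042,0]])

```text
time: 47.32
tool_pos: [0.3869, -0.1647, 0.058]
ee_rot: [[0.999, -0.034, 0.001], [-0.034, -0.999, -0.0], [0.001, 0.0, -1.0]]
force: [-0.4, 0.9, 5.1]
gripper_width: 0.0138
gripper_force: 30.0
```

```bash
python3 - <<'E'
from h import *
s=st();z0=s['tool_pos'][2]
P=np.array([.4888,-.4403])
for z in(.12,.004):print(rel([*P,z0+z],-.3,s))
E
```

```text
t 47.33 p [ 0.3869 -0.1647  0.058 ] yaw -0.034 q [-0.52 -0.23  2.14  0.    1.23  1.08] w 0.0138 F [-0.4  0.9  5.1]
[0.1112, 0.2719, -0.12, 0.2659]
[0.1112, 0.2719, -0.004, 0.2659]
```

Emit:
step_arm(series=[[0,0,-0.04,0,0],[0,0,-0.08,0,0],[0,0,-0.12,0,0],[0.01,0.03,-0.12,0.04,0],[0.026,0.07,-0.12,0.1,0],[0.045,0.115,-0.12,0.16,0],[0.065,0.16,-0.12,0.22,0],[0.083,0.205,-0.12,0.28,0],[0.1,0.245,-0.12,0.34,0],[0.112,0.272,-0.12,0.36,0],[0.112,0.272,-0.12,0.36,0],[0.112,0.272,-0.12,0.36,0]])

```text
time: 48.82
tool_pos: [0.4886, -0.4392, 0.1763]
ee_rot: [[0.923, -0.384, -0.001], [-0.384, -0.923, 0.002], [-0.002, -0.001, -1.0]]
force: [0.2, 0.1, -2.3]
gripper_width: 0.014
gripper_force: 30.0
```

```bash
python3 - <<'E'
from h import *
s=st();print(rel([.489,-.44,.061],-.394,s))
E
```

```text
t 48.83 p [ 0.4886 -0.4392  0.1763] yaw -0.394 q [-0.81  0.31  1.36  0.    1.47  1.15] w 0.014 F [ 0.2  0.1 -2.3]
[0.0006, 0.0006, 0.1153, 0.0001]
```

Emit:
step_arm(series=[[0,0,0.04,0,0],[0,0,0.08,0,0],[0,0,0.105,0,0],[0,0,0.112,0,0],[0,0,0.115,0,0],[0,0,0.1165,0,0],[0,0,0.1165,0,0]])

```text
time: 49.7
tool_pos: [0.4897, -0.4407, 0.0622]
ee_rot: [[0.923, -0.384, 0.001], [-0.384, -0.923, -0.001], [0.002, 0.001, -1.0]]
force: [0.4, -0.1, -2.7]
gripper_width: 0.0135
gripper_force: 30.0
```

Emit:
step_arm(series=[[0,0,0,0,0.4],[0,0,0,0,0.4],[0,0,0,0,0.4],[0,0,0,0,0.4],[0,0,-0.05,0,0.4],[0,0,-0.1,0,0.4],[0,0,-0.16,0,0.4],[0,0,-0.16,0,0.4],[0,0,-0.16,0,0.4]])

```text
time: 50.82
tool_pos: [0.4892, -0.4402, 0.2209]
ee_rot: [[0.923, -0.384, 0.0], [-0.384, -0.923, -0.0], [0.0, 0.0, -1.0]]
force: [-0.3, -0.4, -0.9]
gripper_width: 0.0373
gripper_force: 0.0
```

```bash
python3 - <<'E'
from h import *
s=st();snap('wrist','w14');f='w14'
P=np.array([.489,-.44])
a=cv2.imread(f'pics/{f}.png');h=cv2.cvtColor(a,cv2.COLOR_BGR2HSV)
m=cv2.inRange(h,(0,170,70),(8,255,255))|cv2.inRange(h,(174,170,70),(180,255,255)); m[:,350:]=0
n,_,q,c=cv2.connectedComponentsWithStats(m);i=1+np.argmax(q[1:,4]);print(q[i],c[i].round(1))
z=np.array([[*(P+Rz(-.394)@np.array([x,y])),z] for x in(-.013,.013) for y in(-.007,.007) for z in(.047,.105)]);u=proj(f,z);print('pred',u.min(0),u.max(0)-u.min(0))
# door handle approach: same pose as at release
print(rel([.370,-.3178,.222],1.61,s))
E
```

```text
t 50.83 p [ 0.4892 -0.4402  0.2209] yaw -0.394 q [-0.81  0.29  1.31  0.    1.55  1.15] w 0.0373 F [-0.3 -0.4 -0.9]
[246 160  13  37 440] [251.9 178.6]
pred [243.2484961  158.59503125] [15.65846961 40.67352696]
[-0.1571, -0.0672, -0.0011, -2.0042]
```

Emit:
step_arm(series=[[-0.03,-0.015,0,-0.18,0.5],[-0.06,-0.03,0,-0.36,0.5],[-0.1,-0.045,0,-0.54,0.5],[-0.14,-0.06,0,-0.72,0.5],[-0.157,-0.067,0,-0.9,0.5],[-0.157,-0.067,0,-1.08,0.5],[-0.157,-0.067,0,-1.26,0.5],[-0.157,-0.067,0,-1.44,0.5],[-0.157,-0.067,0,-1.62,0.5],[-0.157,-0.067,0,-1.8,0.5],[-0.157,-0.067,0,-2.0,0.5],[-0.157,-0.067,0,-2.0,0.5]])

```text
time: 52.38
tool_pos: [0.3692, -0.3173, 0.219]
ee_rot: [[-0.034, 0.999, -0.002], [0.999, 0.034, 0.002], [0.003, -0.002, -1.0]]
force: [1.1, -0.1, -0.4]
gripper_width: 0.0465
gripper_force: 0.0
```

```bash
python3 - <<'E'
from h import *
s=st();print(rel([.370,-.3178,.0555],1.61,s));snap('scene','s15');print(bluetray('s15'))
E
```

```text
t 52.38 p [ 0.3692 -0.3173  0.219 ] yaw 1.605 q [-0.82 -0.18  1.79 -0.    1.53 -0.85] w 0.0465 F [ 1.1 -0.1 -0.4]
[-0.0006, 0.0008, 0.1635, -0.0047]
(((501.5677490234375, 8.515487670898438), (124.3245620727539, 112.86943817138672), 87.20906829833984), [([0.4998, -0.0221], np.int32(213), [235.0, 275.1]), ([0.4999, 0.0209], np.int32(195), [224.3, 288.5]), ([0.5147, 0.0503], np.int32(108), [211.1, 295.1])])
```

Emit:
step_arm(series=[[0,0,0.05,0,0.5],[0,0,0.1,0,0.5],[0,0,0.15,0,0.5],[0,0,0.163,0,0.5],[0,0,0.163,0,0],[0,0,0.163,0,0],[0,0,0.163,0,0],[0,0,0.163,0,0],[0,0,0.163,0,0],[0,0,0.163,0,0],[0,0,0.163,0,0]])

```text
time: 53.8
tool_pos: [0.3699, -0.3189, 0.0592]
ee_rot: [[-0.035, 0.999, 0.0], [0.999, 0.035, -0.002], [-0.002, -0.0, -1.0]]
force: [-4.4, -0.2, 5.3]
gripper_width: 0.0099
gripper_force: 30.0
```

```bash
python3 - <<'E'
from h import *
s=st();H=blk(-.064,-.089);p0=np.array(s['tool_pos'][:2]);r=p0-H;R=np.array(s['ee_rot']);y=np.arctan2(R[1,0],R[0,0])
th=np.arctan2(-r[0],r[1])+.117-.229;print('theta',th,np.linalg.norm(r))
L=np.linalg.norm(r)
for t in np.arange(.14,1.8,.14):
    p=H+Rz(-t)@r*(1-.0*t);print(round(th-t,2),rel([*p,.0555],y-t,s),np.round(p,3))
E
```

```text
t 53.8 p [ 0.3699 -0.3189  0.0592] yaw 1.606 q [-0.82 -0.03  1.96 -0.    1.21 -0.85] w 0.0099 F [-4.4 -0.2  5.3]
theta 1.7650839366512692 0.15353966255967633
1.63 [0.021, -0.0043, 0.0037, 0.14] [ 0.365 -0.298]
1.49 [0.0425, -0.0056, 0.0037, 0.28] [ 0.363 -0.277]
1.35 [0.0639, -0.0039, 0.0037, 0.42] [ 0.364 -0.255]
1.21 [0.0849, 0.0007, 0.0037, 0.56] [ 0.368 -0.234]
1.07 [0.105, 0.0083, 0.0037, 0.7] [ 0.374 -0.214]
0.93 [0.1238, 0.0185, 0.0037, 0.84] [ 0.384 -0.195]
0.79 [0.1411, 0.0313, 0.0037, 0.98] [ 0.396 -0.177]
0.65 [0.1564, 0.0464, 0.0037, 1.12] [ 0.411 -0.161]
0.51 [0.1694, 0.0635, 0.0037, 1.26] [ 0.427 -0.147]
0.37 [0.1799, 0.0822, 0.0037, 1.4] [ 0.446 -0.136]
0.23 [0.1877, 0.1022, 0.0037, 1.54] [ 0.465 -0.128]
0.09 [0.1927, 0.1231, 0.0037, 1.68] [ 0.486 -0.122]
```

Emit:
step_arm(series=[[0.021,-0.0043,0,0.14,0],[0.0425,-0.0056,0,0.28,0],[0.064,-0.004,0,0.42,0],[0.085,0.0007,0,0.56,0],[0.105,0.0083,0,0.7,0],[0.1238,0.0185,0,0.84,0],[0.141,0.0313,0,0.98,0],[0.1564,0.0464,0,1.12,0],[0.1694,0.0635,0,1.26,0],[0.18,0.0822,0,1.4,0],[0.18,0.0822,0,1.4,0],[0.18,0.0822,0,1.4,0]])

```text
time: 55.3
tool_pos: [0.4484, -0.1383, 0.0593]
ee_rot: [[0.979, 0.204, 0.006], [0.204, -0.979, -0.006], [0.004, 0.007, -1.0]]
force: [8.5, -14.8, -8.7]
gripper_width: 0.0096
gripper_force: 30.0
```

```bash
python3 - <<'E'
from h import *
s=st();H=blk(-.064,-.089);p0=np.array(s['tool_pos'][:2]);r=p0-H;R=np.array(s['ee_rot']);y=np.arctan2(R[1,0],R[0,0])
th=np.arctan2(-r[0],r[1])+.117-.229;print('theta',th,np.linalg.norm(r))
for t in (th-.25,th-.15,th-.08,th-.04,th,th+.02):
    p=H+Rz(-t)@r;print(round(th-t,2),rel([*p,s['tool_pos'][2]],y-t,s),np.round(p,3))
E
```

```text
t 55.3 p [ 0.4484 -0.1383  0.0593] yaw 0.206 q [-0.41 -0.09  2.02 -0.    1.21  0.96] w 0.0096 F [  8.5 -14.8  -8.7]
theta 0.35552272955018394 0.1504671546558293
0.25 [0.0155, -0.0033, 0.0, 0.1055] [ 0.463 -0.132]
0.15 [0.0305, -0.0049, 0.0, 0.2055] [ 0.477 -0.127]
0.08 [0.041, -0.0051, 0.0, 0.2755] [ 0.488 -0.125]
0.04 [0.047, -0.0049, 0.0, 0.3155] [ 0.493 -0.124]
0.0 [0.053, -0.0045, 0.0, 0.3555] [ 0.499 -0.123]
-0.02 [0.056, -0.0041, 0.0, 0.3755] [ 0.502 -0.123]
```

Emit:
step_arm(series=[[0.0155,-0.002,0,0.1,0],[0.0305,-0.003,0,0.2,0],[0.041,-0.003,0,0.275,0],[0.047,-0.003,0,0.315,0],[0.05,-0.003,0,0.335,0],[0.05,-0.003,0,0.335,0],[0.05,-0.003,0,0.335,0]])

```text
time: 56.18
tool_pos: [0.4955, -0.1234, 0.0593]
ee_rot: [[0.992, -0.129, 0.003], [-0.129, -0.992, -0.002], [0.003, 0.002, -1.0]]
force: [2.2, -4.2, 1.1]
gripper_width: 0.01
gripper_force: 30.0
```

```bash
python3 -c "
from h import *
st()"
```

```text
t 56.17 p [ 0.4955 -0.1234  0.0593] yaw -0.129 q [-0.34  0.03  1.9  -0.    1.21  1.36] w 0.01 F [ 2.2 -4.2  1.1]
```

Now press shut in 1.5 mm steps along tool x, watching the force.

Emit:
step_arm(series=[[0.0015,0,0,0,0],[0.0015,0,0,0,0],[0.003,0,0,0,0],[0.003,0,0,0,0]])

```text
time: 56.68
tool_pos: [0.4982, -0.1231, 0.0592]
ee_rot: [[0.992, -0.129, 0.002], [-0.129, -0.992, -0.001], [0.002, 0.001, -1.0]]
force: [0.0, -3.1, 6.3]
gripper_width: 0.0104
gripper_force: 30.0
```

Emit:
step_arm(series=[[0.0015,0,0,0,0],[0.0015,0,0,0,0],[0.0015,0,0,0,0]])

```text
time: 57.05
tool_pos: [0.4997, -0.1229, 0.0592]
ee_rot: [[0.992, -0.129, 0.002], [-0.129, -0.992, -0.001], [0.002, 0.0, -1.0]]
force: [0.8, -1.7, 7.3]
gripper_width: 0.0101
gripper_force: 30.0
```

Emit:
step_arm(series=[[0.0015,0,0,0,0],[0.0015,0,0,0,0],[0.0015,0,0,0,0]])

```text
time: 57.42
tool_pos: [0.5001, -0.1228, 0.0591]
ee_rot: [[0.992, -0.129, -0.0], [-0.129, -0.992, -0.0], [-0.0, 0.0, -1.0]]
force: [-5.7, -1.7, 12.6]
gripper_width: 0.0099
gripper_force: 30.0
```

Emit:
step_arm(series=[[0.0015,0,0,0,0],[0.0015,0,0,0,0],[0.0015,0,0,0,0]])

```text
time: 57.8
tool_pos: [0.5002, -0.1229, 0.059]
ee_rot: [[0.992, -0.129, -0.003], [-0.129, -0.992, 0.0], [-0.003, -0.0, -1.0]]
force: [-11.8, 0.3, 18.6]
gripper_width: 0.0101
gripper_force: 30.0
```

Emit:
step_arm(series=[[0,0,0,0,0.5],[0,0,0,0,0.5],[0,0,0,0,0.5],[0,0,0,0,0.5],[0,0,-0.05,0,0.5],[0,0,-0.1,0,0.5],[0,0,-0.15,0,0.5],[0,0,-0.15,0,0.5],[0,0,-0.15,0,0.5]])

```text
time: 58.92
tool_pos: [0.5013, -0.123, 0.2074]
ee_rot: [[0.992, -0.129, -0.0], [-0.129, -0.992, 0.0], [-0.0, -0.0, -1.0]]
force: [0.2, -0.1, -0.7]
gripper_width: 0.0461
gripper_force: 0.0
```

```bash
python3 - <<'E'
from h import *
s=st();snap('wrist','w16')
a=cv2.cvtColor(cv2.imread('pics/w16.png'),cv2.COLOR_BGR2GRAY)
# bar top template from w1 at (256,193): predicted px for shut door bar vs ajar
H=blk(-.064,-.089);f='w16'
for th in(0,.02,.04,.08):
    p=H+Rz(YB+th)@np.array([-.035,.150]);print(th,p.round(4),proj(f,[*p,.08]).round(1))
u,v=proj(f,[*(H+Rz(YB)@np.array([-.035,.15])),.08])[0].astype(int)
print(u,v);print(a[v-16:v+20:2,u-20:u+22:2])
E
```

```text
t 58.92 p [ 0.5013 -0.123   0.2074] yaw -0.129 q [-0.34 -0.09  1.73  0.    1.5   1.36] w 0.0461 F [ 0.2 -0.1 -0.7]
0 [ 0.499  -0.1196] [[248.4 184.6]]
0.02 [ 0.4959 -0.1199] [[249.2 187.7]]
0.04 [ 0.4929 -0.1204] [[250.1 190.7]]
0.08 [ 0.4868 -0.1214] [[252.  196.6]]
248 184
[[130 132 127 128 131 129 131 128 132 132 103  91  95  92 114 132 131 128
  129 130 125]
 [130 131 130 130 130 131 129 133 132 124  90  92  95  94  93 127 129 129
  131 136 131]
 [130 130 131 129 131 132 130 132 130 122  84  84  83  82  87 125 129 129
  140 194 198]
 [131 132 131 130 130 135 149 133 132 119  81  76  77  78  83 125 132 138
  182 210 218]
 [130 129 129 131 130 149 208 193 200 168  87  76  80  81  90 178 201 201
  214 217 217]
 [131 129 128 128 129 137 201 216 218 178  86  85  84  83  93 195 217 218
  218 218 217]
 [128 129 129 131 132 180 210 218 217 168  94  91  94  93  92 192 218 218
  217 218 219]
 [127 130 130 129 131 189 218 217 217 166  93  94 102  96  91 192 218 219
  218 217 219]
 [131 129 129 127 146 211 218 219 216 179  94  96  95  92  99 192 218 218
  218 217 217]
 [130 128 129 130 146 209 218 217 219 208 129  89  90  94 148 212 216 217
  217 216 218]
 [133 129 128 131 181 212 217 219 218 218 204 166 146 174 211 217 216 216
  215 217 216]
 [128 129 131 131 189 217 216 218 219 217 217 214 213 215 218 216 215 217
  216 218 220]
 [131 130 130 134 168 216 219 218 218 217 218 219 216 216 216 216 217 215
  218 216 217]
 [132 129 128 147 211 217 218 218 219 216 215 217 216 216 217 217 214 216
  212 216 216]
 [127 127 127 133 200 218 217 217 217 218 218 217 217 215 214 216 215 216
  215 214 215]
 [129 130 129 180 212 215 217 218 217 219 217 218 216 214 215 216 214 216
  216 217 216]
 [129 129 133 176 217 218 218 217 218 219 215 217 217 213 215 217 216 215
  214 214 214]
 [129 126 150 211 217 218 216 217 217 217 217 215 214 216 213 215 214 213
  214 213 214]]
```

The bar top sits where a shut door puts it (row ≈183, predicted 184.6), and the push ended on a hard stop.

```bash
python3 - <<'E'
from h import *
snap('scene','s17');print(bluetray('s17'));print(job_done())
E
```

```text
(((501.6584777832031, 8.657268524169922), (124.70048522949219, 112.935791015625), 87.25699615478516), [([0.4991, -0.0214], np.int32(210), [235.1, 275.5]), ([0.4995, 0.0215], np.int32(199), [224.3, 288.8]), ([0.5147, 0.05], np.int32(110), [211.2, 295.0])])
the job is handed in; nothing more can be done
None
```

All five chucks stand upright in the blue tray, the push-up tool is back upright on its green mat, the door is shut against its stop, and the petri dish, loupe and grid box were never touched; the job is handed in.

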